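# Pack and close the keyed lunch carrier

## Robot

A 6-joint arm with a two-finger parallel gripper is mounted at the origin on the work surface. World frame = base frame: x ahead of the robot, y to its left, z up, the work surface at z = 0. Lengths are in m, angles in degrees, forces in N, time in s.
With the tool pointing down it reaches from about 0.4 to 0.825 m from the base axis. Payload 7 kg.
Tool frame: the origin (TCP) lies midway between the tips of the shut fingers; the grasp point (between the pads) lies 19 mm behind it; z points along the fingers, y is the line along which they close (so a half turn about z gives the same grasp; the last joint's range is limited). The gripper opens to 88 mm and grips with 3 to 60 N. Pads are 19 mm wide; open, the fingers measure 130 mm over their backs; the gripper's body (78 mm by 193 mm) begins 47 mm behind the grasp point.
Start: joints at [-46.92, 20.546, 0.682, 0, -70.136, -16.507], TCP at [0.302, -0.604, 0.227] pointing down, gripper open.
Joint ranges: [-176.03, 176.03], [-82.01, 121.73], [-58.28, 71.71], [-173.87, 95.51], [-174.79, -0.11], [-173.66, 173.66]. Speed limits (degrees/s): [136.94, 136.94, 172.46, 180, 180, 180].

## Interface

Orientations are given as [roll, pitch, yaw] about the fixed x, y, z axes, in that order (R = Rz(yaw) Ry(pitch) Rx(roll)).
In Python, from plant import r gives the robot as it stands.
- The arm moves only by the tool carry_out, never from a script. Its argument "deltas" is a list of rows, each a list of 3 entries, a list of its own where there are three numbers: the opening, from 0 (shut) to 1 (fully open), then the shift along the tool's x, y, z in mm, then the turn, a rotation vector about the tool's x, y, z in rad. In form: [[gripper, [tx, ty, tz], [rx, ry, rz]], ...]. A call has 1 to 12 rows; each row is the pose to reach, as a shift and turn from the pose commanded when the call began, along the tool's axes at that moment; what a row does not reach only later rows make up. A row lasts 1/10 s, in which the tool goes at most 50 mm and 8.59 degrees, less where a joint would pass 70% of its speed; a pose out of reach is approached as far as the arm can. A call with a gripper value outside its range is refused whole. The fingers move at their own pace and stop on an object; "squeeze" is the grip in N (left out, the last holds). Time passes only in rows, so rows that repeat a pose let the fingers close. It gives the time, the measured TCP pose, the force, the opening and the grip force at its end, in the units of the state.
- r.get_state(): the state, without advancing time (a new reading comes with each control period).
- r.capture(name): name is "scene" or "top" or "wrist"; returns (picture, depth): 480x640x3 uint8, red, green, blue; 480x640 float32, m along the optical axis (not along the pixel's ray), 0 where there is no reading.
- r.get_calibration(name): a dict with "fov_y" (degrees; the focal length in pixels is half the picture's height over the tangent of half this angle, whatever the lens; pixels are square), "cx", "cy" (the principal point, pixels), "view" (4x4, takes a point from world to camera coordinates). Camera axes: x right, y down, z forward; pixel columns grow to the right and rows downward; lengths in m; the calibration is good to about 2 mm. The wrist camera is an equidistant fisheye: a pixel r from the principal point sees the ray r / f radians off the axis. A picture is of the moment at which its call begins: read the wrist's pose just before it. get_calibration takes no time and is no camera call; for the wrist camera it gives the pose at the moment of the call.
- r.close_job(): hands the job in; it is judged then, once.
The state is a dict: "time_s": time; "joints": joint angles; "qd": joint speeds; "joint_torque": joint torques, N m; "tcp_pos": TCP position; "eef_rot": TCP orientation; "contact_force": force on the tool from outside, world axes, zero at the start; "moment": the same for the moment, N m; "gripper_width": finger opening in m; "gripper_force": force on a finger pad.
Only numpy, scipy, OpenCV 4.12 (cv2) and the standard library are available. Lean on these libraries where they do the work, as an engineer would, in place of code of your own. Each camera call takes 0.05 s, during which the arm holds its last target. There are 200 camera calls.

## Task

Pack the lunch carrier: slide the clear cover off the sealer's catch tray by pressing on it and dragging, collect all the sealed snack portions from the tray into the aluminium bottom tin, then stack every lunch tier that is there on the tin, in either order, each turned so that its orange key lines up with the one below and it drops fully home, and seat the lid the same way on top; at the end the tray cover is to be slid fully shut again. Portions must lie within the bottom tin, and the two jars, the mug and the oil bottle standing around are to be left where they are.

Things in the scene. Friction and masses are not known exactly. Their poses are not given: they have to be found in the camera images.
- tin_base: aluminium bottom tin of the lunch carrier, open on top, fixed to the worktop (place and turn vary), 124 x 124 x 55 mm; origin: centre of its underside, z up. Walls 4 mm, inside 116 x 116 mm with nothing in it but the key, inner floor at z 4, rim at z 55
- base_key (a point): top of the bottom tin's orange key, inside the middle of its +x wall, 52 mm from the centre, at the rim; key 14 mm wide (y), x 46 to 58 mm, from floor to rim
- tier_a: loose sage green open square lunch tier, 124 x 124 x 55 mm, 0.25 kg; may be absent (None from the start). Origin: centre of underside, z up. Foot 111 x 111 mm, z 0 to 10; floor top at z 14; 4 mm walls up to rim at z 55. White grip rib to lift it by, at the centre: 60 mm along x, 14 mm thick (y), z 14 to 41. Seated: origin 45 mm above that of the item below
- tier_b: loose pale mint open square lunch tier, 124 x 124 x 55 mm, 0.25 kg; may be absent (None from the start). Origin: centre of underside, z up. Foot 111 x 111 mm, z 0 to 10; floor top at z 14; 4 mm walls up to rim at z 55. White grip rib to lift it by, at the centre: 60 mm along x, 14 mm thick (y), z 14 to 41. Seated: origin 45 mm above that of the item below
- tier_a_key (a point): top of tier_a's orange key, 52 mm from its centre along +x, at the rim (z 55). Key: 14 mm wide (y), x 46 to 58. Straight below it the foot has a notch 20 mm wide, 16 deep from its +x edge. Keys in line, the foot drops 10 mm inside the rim of the item below, 2.5 mm play each side; wrongly turned it rides on the key
- tier_b_key (a point): top of tier_b's orange key, 52 mm from its centre along +x, at the rim (z 55). Key: 14 mm wide (y), x 46 to 58. Straight below it the foot has a notch 20 mm wide, 16 deep from its +x edge. Keys in line, the foot drops 10 mm inside the rim of the item below, 2.5 mm play each side; wrongly turned it rides on the key
- lid: loose cream lid, 124 x 124 mm, 0.2 kg, always present; origin: centre of its underside, z up. Same notched 111 mm foot as the tiers (z 0 to 10), plate z 10 to 16, steel grip bar on top at the centre: 60 mm along x, 14 mm thick (y), z 16 to 43. Seated: origin 45 mm above that of the tier below
- lid_key (a point): orange mark on top of the lid, 52 mm from its centre along +x, z 16: straight below it the foot has its notch, 20 mm wide, 16 deep
- sealer: cream countertop portion sealer, fixed; origin: on the worktop under the centre of its dark open-topped catch tray, which is 180 (x) x 140 (y) mm, walls 4 mm thick and 40 mm high, inner floor at z 4. The machine itself (x -60 to 140 mm, 250 mm high) stands on the -y side, its front 135 mm from the origin; a small chute leads to the tray
- tray_cover (a joint): clear flat sliding cover of the catch tray, 176 x 136 x 4 mm, top 44 mm above the worktop: m slid open along the sealer's +x; 0 shut (tray fully covered), 0.185 fully open (tray clear). No handle: press down on it (some 5 to 15 N) and drag; it resists with about 1.5 N and stays where it is left
- cover_grip (a point): middle of the orange patch (30 x 80 mm) on top of the cover near its -x edge, 68 mm from the cover's middle: the place to press and drag
- pack0: loose sealed snack portion, rigid white tub with a red band and foil top, 26 (x) x 40 (y) x 28 (z) mm, 50 g; origin: centre of its underside, z up. Starts in the catch tray. May be absent (None from the start).
- pack1: loose sealed snack portion, rigid white tub with a yellow band and foil top, 26 (x) x 40 (y) x 28 (z) mm, 50 g; origin: centre of its underside, z up. Starts in the catch tray. May be absent (None from the start).
- pack2: loose sealed snack portion, rigid white tub with a purple band and foil top, 26 (x) x 40 (y) x 28 (z) mm, 50 g; origin: centre of its underside, z up. Starts in the catch tray. May be absent (None from the start).
- pack3: loose sealed snack portion, rigid white tub with a brown band and foil top, 26 (x) x 40 (y) x 28 (z) mm, 50 g; origin: centre of its underside, z up. Starts in the catch tray. May be absent (None from the start).
- spice_jar: spice jar 36 mm wide, 75 high; bystander, leave it alone; origin: centre of its underside
- honey_jar: honey jar 50 mm wide, 70 high; bystander, leave it alone; origin: centre of its underside
- mug: blue mug 76 mm wide, 85 high; bystander, leave it alone; origin: centre of its underside
- oil: small green oil bottle 48 mm wide, 120 high; bystander, leave it alone; origin: centre of its underside
Not all that is in view belongs to the job. What is shaped like the tin_base but red is not meant.

How it is judged:
By the outcome, as a careful person would: the job done as asked, in the order asked, and still so for the second after the job is handed in, with the robot touching nothing.
Of pack0, pack1, pack2, pack3 only 3 to 4 are there at a start; the rules pass over those that are not, and their reading is None.
Of tier_a, tier_b only 1 to 2 are there at a start; the rules pass over those that are not, and their reading is None.
At some moment in a run one of tier_a, tier_b, lid may be knocked a few centimetres aside while the robot is not near it.
Once in a run the grip may slacken for a moment while it holds something.
It also fails if it takes over 210 s, if anything falls off the work surface, if the arm or the gripper's body presses on something with over 40 N, if the wrist force passes 120 N, or if a joint passes its speed limit or range.

## Working session

There is one attempt and no reset: what is moved stays moved. The work goes in short steps, Python scripts to look and compute and a tool call to move; the robot and the scene stay as the last step left them, time stands still between calls to the robot, and variables do not carry over. Pictures are saved under pics/ and viewed, at most 14 in all, crops included, and the job is handed in when it is done.

Besides the shell and the picture viewer there is one more tool, called in YAML: its name, and indented under it one key for each argument. carry_out: Moves the arm, as the interface text tells. Its arguments: {"type":"object","properties":{"deltas":{"type":"array"},"squeeze":{"type":"number"}},"required":["deltas"]}

```bash
ls; mkdir -p pics
python3 - <<'E'
from plant import r
import cv2,numpy as np
s=r.get_state();print(s['time_s'],s['tcp_pos'],s['eef_rot'],s['gripper_width'])
for n in ['scene','top']:
    p,d=r.capture(n);cv2.imwrite(f'pics/{n}0.png',p[:,:,::-1]);np.savez(f'pics/{n}0.npz',p=p,d=d)
    c=r.get_calibration(n);print(n,c['fov_y'],c['cx'],c['cy']);print(np.round(c['view'],4))
E
```

```text
pics
0.0 [ 0.30173082 -0.60324321  0.2256328 ] [ 1.79904448e+02 -7.73928523e-03 -1.53431225e+02] 0.08755693653544426
scene 55.249473328117254 322.8851892604105 230.7311797033423
[[-0.1422  0.9898 -0.0102  0.0822]
 [ 0.8571  0.118  -0.5015 -0.4094]
 [-0.4952 -0.08   -0.8651  1.2392]
 [ 0.      0.      0.      1.    ]]
top 52.52994966495577 317.40502145774235 240.9032942753995
[[ 0.0159 -0.9999 -0.0034 -0.045 ]
 [-0.9966 -0.0156 -0.0804  0.5006]
 [ 0.0804  0.0046 -0.9968  1.0029]
 [ 0.      0.      0.      1.    ]]
```

View pics/scene0.png

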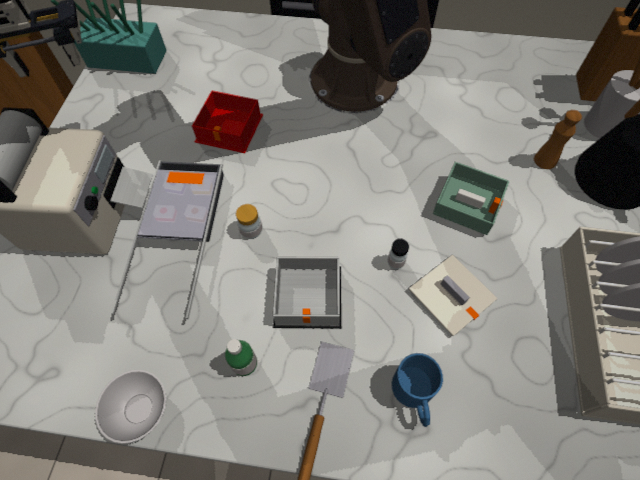

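View pics/top0.png

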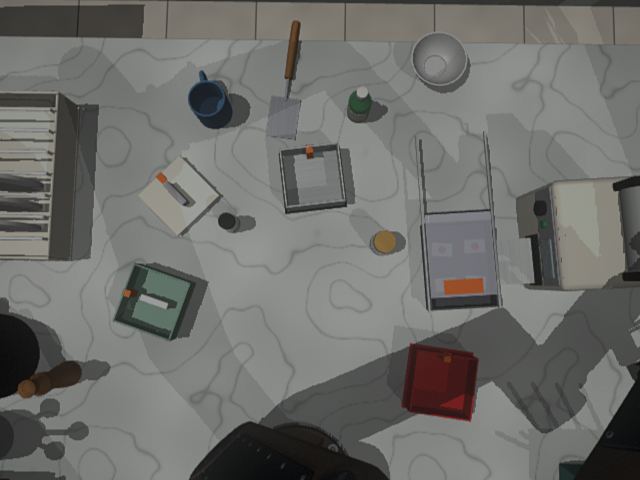

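Scene view: the sealer tray with its cover and orange patch is at (185,178), the tin at (308,292), the sage tier at (472,198) and the lid at (452,295). In the top view the patch is at (464,287), the tin at (313,178) with its key at (309,152), the tier at (155,300) with its key at (128,294), and the lid at (180,195) with its mark at (161,178). Only one tier is visible.

```bash
cat > h.py <<'E'
import numpy as np,cv2
from plant import r
def cal(n):
    c=r.get_calibration(n);V=np.array(c['view']);return dict(n=n,f=240/np.tan(np.radians(c['fov_y']/2)),cx=c['cx'],cy=c['cy'],R=V[:3,:3],t=V[:3,3],o=-V[:3,:3].T@V[:3,3])
def rays(c,px):
    px=np.atleast_2d(np.asarray(px,float));u=(px-[c['cx'],c['cy']])/c['f']
    if c['n']=='wrist':
        a=np.linalg.norm(u,axis=1,keepdims=True);d=np.hstack([u*np.sinc(a/np.pi),np.cos(a)])
    else: d=np.hstack([u,np.ones((len(u),1))])
    d=d@c['R'];return d/np.linalg.norm(d,axis=1,keepdims=True)
def plane(c,px,z):
    d=rays(c,px);return c['o']+d*((z-c['o'][2])/d[:,2])[:,None]
def tri(c1,p1,c2,p2):
    d1=rays(c1,p1)[0];d2=rays(c2,p2)[0]
    s=np.linalg.lstsq(np.c_[d1,-d2],c2['o']-c1['o'],rcond=None)[0]
    a=c1['o']+s[0]*d1;b=c2['o']+s[1]*d2
    return (a+b)/2,np.linalg.norm(a-b)
def comps(m,amin=20):
    n,l,s,ce=cv2.connectedComponentsWithStats(m.astype(np.uint8));return [(ce[i].round(1),int(s[i,4]),l==i) for i in range(1,n) if s[i,4]>=amin]
def hsv(p): return cv2.cvtColor(p,cv2.COLOR_RGB2HSV).astype(int)
def orange(p):
    h=hsv(p);return (h[...,0]>=4)&(h[...,0]<=13)&(h[...,1]>190)&(h[...,2]>110)
def depthpts(c,d):
    v,u=np.mgrid[0:480,0:640];px=np.c_[u.ravel(),v.ravel()]
    D=rays(c,px);zc=D@c['R'][2]
    return (c['o']+D*(d.ravel()/zc)[:,None]).reshape(480,640,3)
def snap(n,tag):
    c=cal(n);p,d=r.capture(n);cv2.imwrite(f'pics/{n}_{tag}.png',p[:,:,::-1]);np.savez(f'pics/{n}_{tag}.npz',p=p,d=d);return c,p,d
E
python3 - <<'E'
from h import *
np.set_printoptions(precision=4,suppress=True)
C={};O={};W={}
for n in ['scene','top']:
    f=np.load(f'pics/{n}0.npz');C[n]=cal(n);O[n]=comps(orange(f['p']),15);W[n]=depthpts(C[n],f['d'])
for n in O:
    for ce,a,m in O[n]: print(n,ce,a,'depth pt',np.median(W[n][m],axis=0))
for nm,ps,pt in [('tin',(307,314),(309,152)),('tier',(494,206),(128,294)),('lid',(472,313),(161,178)),('patch',(185,178),(464,287))]:
    g=lambda L,p:min(L,key=lambda e:np.hypot(*(e[0]-p)))[0]
    print(nm,*tri(C['scene'],g(O['scene'],ps),C['top'],g(O['top'],pt)))
P=W['top']
def rect(m,l):
    q=P[m][:,:2].astype(np.float32);print(l,len(q),cv2.minAreaRect(q*1000))
yy,xx=np.mgrid[0:480,0:640]
for l,(x,y),zr in [('tin',(313,178),(.048,.065)),('tier',(155,300),(.048,.065)),('lid',(180,195),(.01,.025)),('cover',(460,260),(.038,.05))]:
    m=(abs(xx-x)<50)&(abs(yy-y)<60)&(P[...,2]>zr[0])&(P[...,2]<zr[1]);rect(m,l)
for l,(x,y) in dict(spice=(229,221),honey=(384,242),mug=(210,105),oil=(362,97)).items(): print(l,P[y,x])
w=cal('wrist');s=r.get_state();print(w['o'],w['R'],s['tcp_pos'],w['f'],w['cx'],w['cy'])
E
```

```text
scene [216.5 127.5] 20 depth pt [ 0.2653 -0.2984  0.0544]
scene [185.1 177.6] 340 depth pt [ 0.411 -0.335  0.044]
scene [496.7 200.2] 31 depth pt [0.386  0.346  0.0543]
scene [472.1 312.5] 69 depth pt [0.6311 0.2995 0.0167]
scene [306.5 311.1] 29 depth pt [ 0.6859 -0.0146  0.0547]
top [471.8 287.2] 77 depth pt [ 0.4038 -0.3578  0.0444]
top [446.2 288.4] 25 depth pt [ 0.4051 -0.2999  0.0436]
top [457.3 280.8] 20 depth pt [ 0.4218 -0.3238  0.0446]
tin [ 0.4779 -0.2124 -0.2758] 0.3647704333866202
tier [0.5616 0.0174 0.5478] 0.46828551019021797
lid [0.626  0.0035 0.5709] 0.5340541543244527
patch [ 0.4076 -0.3462  0.0385] 0.01685956620036752
tin 572 ((637.4286499023438, -23.722755432128906), (127.32415008544922, 124.18881225585938), 7.547647476196289)
tier 650 ((371.49053955078125, 296.32843017578125), (126.53192138671875, 124.65308380126953), 72.14263916015625)
lid 3112 ((596.9573364257812, 262.2293395996094), (127.90489196777344, 123.7370834350586), 45.40988540649414)
cover 6332 ((478.5445556640625, -334.42462158203125), (226.7870330810547, 157.46060180664062), 4.1168694496154785)
spice [0.5341 0.1402 0.0736]
honey [ 0.4974 -0.1709  0.0666]
mug [0.7959 0.2019 0.0072]
oil [ 0.7751 -0.1198  0.1196]
[ 0.2442 -0.6329  0.3841] [[-0.4464  0.8949  0.0019]
 [ 0.8676  0.4322  0.2459]
 [ 0.2192  0.1114 -0.9693]] [ 0.3017 -0.6033  0.2257] 371.64829954431775 316.58275283311474 238.40083543796632
```

```bash
cat >> h.py <<'E'
def orange(p):
    h=hsv(p);return (h[...,0]>=3)&(h[...,0]<=14)&(h[...,1]>170)&(h[...,2]>90)
E
python3 - <<'E'
from h import *
np.set_printoptions(precision=4,suppress=True)
C={};O={};F={}
for n in ['scene','top']:
    f=np.load(f'pics/{n}0.npz');C[n]=cal(n);F[n]=f['p'];O[n]=comps(orange(f['p']),15)
h=hsv(F['top']);print(h[152,309],h[294,128],h[178,161],h[287,464])
print([(e[0],e[1]) for e in O['top']])
for nm,ps,pt in [('tin',(307,314),(309,152)),('tier',(497,200),(128,294)),('lid',(472,313),(161,178)),('patch',(185,178),(464,287))]:
    g=lambda L,p:min(L,key=lambda e:np.hypot(*(e[0]-p)))[0]
    print(nm,*tri(C['scene'],g(O['scene'],ps),C['top'],g(O['top'],pt)))
m=min(O['scene'],key=lambda e:-e[1])[2]
q=plane(C['scene'],np.argwhere(m)[:,::-1],.044)[:,:2].astype(np.float32)*1000
print('patch scene',cv2.minAreaRect(q))
m=max(O['top'],key=lambda e:e[1])[2]
q=plane(C['top'],np.argwhere(m)[:,::-1],.044)[:,:2].astype(np.float32)*1000
print('patch top',cv2.minAreaRect(q))
# rails lines from top depth
D=depthpts(C['top'],np.load('pics/top0.npz')['d'])
sub=D[130:310:15,415:500]
for row in sub:
    k=row[(row[:,2]>.03)&(row[:,2]<.06)]; 
    if len(k): print(k[0],k[-1])
E
```

```text
[ 10 182 126] [ 11 180 154] [ 10 187 150] [ 11 189 150]
[(array([308.8, 150. ]), 33), (array([161.2, 177.7]), 51), (array([463.1, 286. ]), 505), (array([127.2, 292.8]), 33), (array([447.2, 358.9]), 32)]
tin [ 0.6862 -0.0161  0.0547] 0.000849209716780837
tier [0.3874 0.3447 0.0561] 0.0008701975953814223
lid [0.6315 0.2989 0.0175] 0.0010634468594989345
patch [ 0.4116 -0.3344  0.0453] 0.0012023936281434949
patch scene ((410.5830383300781, -334.7102966308594), (28.346725463867188, 77.56189727783203), 4.27652645111084)
patch top ((411.8222351074219, -335.4009704589844), (26.879310607910156, 77.37294006347656), 4.26297664642334)
[ 0.7384 -0.3849  0.0405] [ 0.7384 -0.3849  0.0405]
[ 0.7047 -0.2407  0.0385] [ 0.7067 -0.3871  0.0392]
[ 0.6722 -0.2423  0.0407] [ 0.6755 -0.3898  0.0363]
[ 0.641  -0.2449  0.0381] [ 0.6435 -0.3932  0.0374]
[ 0.609  -0.2466  0.0401] [ 0.611  -0.3934  0.0417]
[ 0.5784 -0.2497  0.0351] [ 0.5797 -0.3954  0.0408]
[ 0.5469 -0.2515  0.0359] [ 0.5486 -0.3993  0.0403]
[ 0.5156 -0.2536  0.0355] [ 0.5174 -0.4006  0.0412]
[ 0.4844 -0.2571  0.0386] [ 0.4857 -0.4057  0.054 ]
[ 0.4535 -0.2591  0.0383] [ 0.4555 -0.4072  0.0488]
[ 0.4228 -0.2615  0.0368] [ 0.4251 -0.4082  0.0393]
[ 0.3922 -0.2633  0.0373] [ 0.3946 -0.4098  0.0394]
```

```bash
cat > go.py <<'E'
# usage: go.py x,y,z[,yaw] ...  : tool-frame shift (mm) and turn (rad) from the current pose
import sys
from h import *
from scipy.spatial.transform import Rotation as Ro
s=r.get_state();R0=Ro.from_euler('xyz',s['eef_rot'],degrees=True);p=np.array(s['tcp_pos'])
print('t',round(s['time_s'],2),'pos',p.round(4),'rot',np.round(s['eef_rot'],2),'F',np.round(s['contact_force'],1),'w',round(s['gripper_width'],4),'j6',np.round(s['joints'][5],1))
for a in sys.argv[1:]:
    v=[float(x) for x in a.split(',')];yaw=v[3] if len(v)>3 else s['eef_rot'][2]
    print(a,'shift',np.round(R0.inv().apply(np.array(v[:3])-p)*1000,1),'turn',np.round((R0.inv()*Ro.from_euler('xyz',[180,0,yaw],degrees=True)).as_rotvec(),3))
E
python3 go.py .302,-.604,.32 .411,-.335,.32,94.3 .411,-.335,.07,94.3
```

```text
t 0.1 pos [ 0.3017 -0.6033  0.2257] rot [ 1.7992e+02 -1.0000e-02 -1.5343e+02] F [-0.6  0.7  0. ] w 0.0878 j6 -16.5
.302,-.604,.32 shift [  0.1  -0.6 -94.3] turn [ 0.001 -0.    -0.   ]
.411,-.335,.32,94.3 shift [-217.7  191.3  -94. ] turn [ 1.000e-03 -2.000e-03  1.959e+00]
.411,-.335,.07,94.3 shift [-217.8  190.9  156. ] turn [ 1.000e-03 -2.000e-03  1.959e+00]
```

carry_out:
  deltas:
    - [0,[0,0,-94],[0,0,0]]
    - [0,[0,0,-94],[0,0,0.15]]
    - [0,[-218,191,-94],[0,0,1.96]]
    - [0,[-218,191,-94],[0,0,1.96]]
    - [0,[-218,191,-94],[0,0,1.96]]
    - [0,[-218,191,-94],[0,0,1.96]]
    - [0,[-218,191,-94],[0,0,1.96]]
    - [0,[-218,191,-94],[0,0,1.96]]
    - [0,[-218,191,-94],[0,0,1.96]]
    - [0,[-218,191,-94],[0,0,1.96]]
    - [0,[-218,191,-94],[0,0,1.96]]
    - [0,[-218,191,-94],[0,0,1.96]]
  squeeze: 20

```text
time_s: 1.3
tcp_pos: [0.4114, -0.3348, 0.3203]
eef_rot: [-180.0, -0.0, 115.4]
contact_force: [-0.0, -0.6, 0.4]
gripper_width: 0.0013
gripper_force: 0.0
```

```bash
python3 go.py .411,-.335,.32,94.3 .411,-.335,.06,94.3 .411,-.335,.044,94.3
```

```text
t 1.3 pos [ 0.4114 -0.3348  0.3203] rot [-1.7999e+02 -3.0000e-02  1.1538e+02] F [-0.  -0.6  0.4] w 0.0013 j6 -136.7
.411,-.335,.32,94.3 shift [ 0.1 -0.5  0.3] turn [-0.    -0.     0.368]
.411,-.335,.06,94.3 shift [-1.000e-01 -4.000e-01  2.603e+02] turn [-0.    -0.     0.368]
.411,-.335,.044,94.3 shift [-1.000e-01 -4.000e-01  2.763e+02] turn [-0.    -0.     0.368]
```

carry_out:
  deltas:
    - [0,[0,0,50],[0,0,0]]
    - [0,[0,0,100],[0,0,0]]
    - [0,[0,0,150],[0,0,0]]
    - [0,[0,0,200],[0,0,0]]
    - [0,[0,0,250],[0,0,0]]
    - [0,[0,0,265],[0,0,0]]
    - [0,[0,0,270],[0,0,0]]
    - [0,[0,0,272],[0,0,0]]
    - [0,[0,0,274],[0,0,0]]

```text
time_s: 2.2
tcp_pos: [0.4125, -0.3357, 0.0477]
eef_rot: [179.9, 0.1, 115.7]
contact_force: [-0.2, -0.3, -0.1]
gripper_width: 0.0004
gripper_force: 0.0
```

```bash
python3 go.py .411,-.335,.044
```

```text
t 2.2 pos [ 0.4125 -0.3357  0.0477] rot [1.7992e+02 9.0000e-02 1.1571e+02] F [-0.2 -0.3 -0.1] w 0.0004 j6 -136.3
.411,-.335,.044 shift [ 1.3 -1.   3.7] turn [0.001 0.002 0.   ]
```

carry_out:
  deltas:
    - [0,[0,0,2],[0,0,0]]
    - [0,[0,0,3],[0,0,0]]
    - [0,[0,0,4],[0,0,0]]
    - [0,[0,0,4],[0,0,0]]

```text
time_s: 2.6
tcp_pos: [0.4124, -0.3356, 0.0442]
eef_rot: [179.9, 0.1, 115.7]
contact_force: [-2.5, 3.3, 10.0]
gripper_width: 0.0003
gripper_force: 5.1
```

carry_out:
  deltas:
    - [0,[-3.7,9.3,0],[0,0,0]]
    - [0,[-7.3,18.6,0],[0,0,0]]
    - [0,[-14.6,37.2,0],[0,0,0]]
    - [0,[-21.9,55.9,0],[0,0,0]]
    - [0,[-21.9,55.9,0],[0,0,0]]

```text
time_s: 3.1
tcp_pos: [0.475, -0.3313, 0.0442]
eef_rot: [179.8, 0.2, 115.8]
contact_force: [0.3, 1.6, 8.6]
gripper_width: 0.0004
gripper_force: 4.4
```

Run:
```python
from h import *
c,p,d=snap('scene','1');o=comps(orange(p),100)
for e in o: print(e[0],e[1],plane(c,e[0],.044), plane(c,e[0],.0))
```

carry_out:
  deltas:
    - [0,[-7.3,18.6,0],[0,0,0]]
    - [0,[-14.6,37.2,0],[0,0,0]]
    - [0,[-21.9,55.9,0],[0,0,0]]
    - [0,[-29.2,74.5,0],[0,0,0]]
    - [0,[-36.5,93.1,0],[0,0,0]]
    - [0,[-43.9,111.7,0],[0,0,0]]
    - [0,[-45.7,116.4,0],[0,0,0]]
    - [0,[-47.5,121,0],[0,0,0]]
    - [0,[-47.5,121,0],[0,0,0]]

```text
time_s: 4.05
tcp_pos: [0.5987, -0.3218, 0.0442]
eef_rot: [-179.8, -0.1, 115.7]
contact_force: [-9.8, 0.5, 13.1]
gripper_width: 0.0005
gripper_force: 6.8
```

carry_out:
  deltas:
    - [0,[0,0,-15],[0,0,0]]
    - [0,[0,0,-60],[0,0,0]]
    - [0,[0,0,-110],[0,0,0]]
    - [0.6,[20,-45,-160],[0,0,0]]
    - [0.6,[44,-90,-200],[0,0,0]]
    - [0.6,[44,-111,-200],[0,0,0]]
    - [0.6,[44,-111,-200],[0,0,0]]
    - [0.6,[44,-111,-200],[0,0,0]]

```text
time_s: 4.85
tcp_pos: [0.4818, -0.33, 0.2451]
eef_rot: [179.8, 0.2, 115.6]
contact_force: [0.8, 0.2, -1.1]
gripper_width: 0.0349
gripper_force: 0.0
```

```bash
python3 go.py
python3 - <<'E'
from h import *
np.set_printoptions(precision=4,suppress=True)
for n in ['wrist','top','scene']:
    c,p,d=snap(n,'2')
    for e in comps(orange(p),100): print(n,e[0],e[1],plane(c,e[0],.044))
E
```

```text
t 4.85 pos [ 0.4818 -0.33    0.2451] rot [1.7980e+02 1.7000e-01 1.1564e+02] F [ 0.8  0.2 -1.1] w 0.0349 j6 -139.1
wrist [590.2  54.5] 115 [[ 0.689  -0.0123  0.044 ]]
wrist [134.8  97.9] 200 [[ 0.2611 -0.2989  0.044 ]]
wrist [146.8 103.9] 163 [[ 0.2774 -0.2999  0.044 ]]
wrist [399.  241.1] 1748 [[ 0.5716 -0.3194  0.044 ]]
scene [168.3 240.7] 451 [[ 0.5717 -0.3219  0.044 ]]
```

View pics/wrist_2.png

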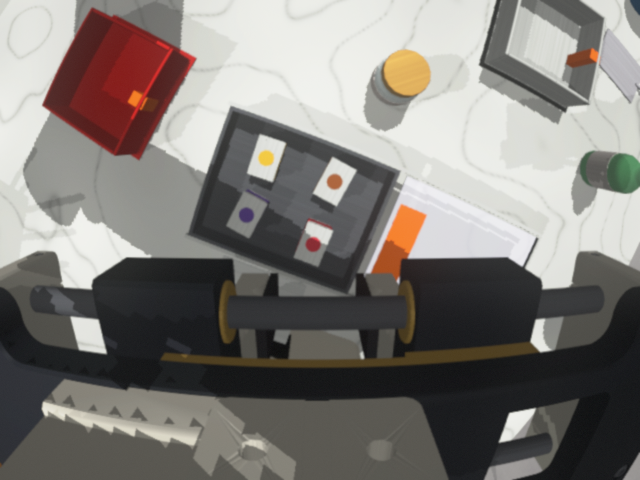

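Wrist view: four packs in the tray, yellow at (266,158), brown at (334,182), purple at (247,214) and red at (313,243). The cover has slid off to the right, with its patch at about (399,240).

Run:
```python
from h import *
np.set_printoptions(precision=4,suppress=True)
f=np.load('pics/wrist_2.npz');c=cal('wrist');p=f['p']
W=depthpts(c,f['d'])
for nm,q in dict(c00=(232,108),c10=(399,173),c01=(190,234),c11=(350,291),coverR=(537,237)).items(): print(nm,plane(c,q,.04),W[q[1],q[0]])
h=hsv(p)
white=(h[...,2]>130)&(h[...,1]<60);roi=np.zeros((480,640),bool);roi[120:280,215:362]=1
for nm,q in dict(y=(266,158),br=(334,182),pu=(247,214),re=(313,243)).items():
    print(nm,plane(c,q,.032),W[q[1]-6:q[1]+7,q[0]-6:q[0]+7].reshape(-1,3).mean(0))
Wm=W;m=roi&(W[...,2]>.026)&(W[...,2]<.038)
for e in comps(cv2.erode(m.astype(np.uint8),np.ones((3,3))),80):
    q=W[e[2]][:,:2].astype(np.float32)*1000;print(e[0],e[1],cv2.minAreaRect(q),W[e[2]][:,2].mean())
s=np.load('pics/scene_2.npz');cs=cal('scene')
m=max(comps(orange(s['p']),100),key=lambda e:e[1])[2]
print(cv2.minAreaRect(plane(cs,np.argwhere(m)[:,::-1],.044)[:,:2].astype(np.float32)*1000))
cv2.imwrite('pics/crop2.png',cv2.resize(s['p'][140:340,90:290,::-1],(600,600),interpolation=cv2.INTER_CUBIC))
```

```text
c00 [[ 0.3638 -0.2701  0.04  ]] [ 0.3635 -0.2701  0.0387]
c10 [[ 0.5388 -0.2574  0.04  ]] [ 0.5393 -0.2574  0.0378]
c01 [[ 0.374  -0.4049  0.04  ]] [ 0.3734 -0.4059  0.0373]
c11 [[ 0.5506 -0.3883  0.04  ]] [ 0.5623 -0.4029 -0.0044]
coverR [[ 0.7193 -0.2425  0.04  ]] [ 0.7524 -0.239  -0.0052]
y [[ 0.4146 -0.3018  0.032 ]] [ 0.415  -0.3016  0.0348]
br [[ 0.4859 -0.2946  0.032 ]] [ 0.4861 -0.2947  0.03  ]
pu [[ 0.4203 -0.3617  0.032 ]] [ 0.4205 -0.3611  0.0345]
re [[ 0.4941 -0.3601  0.032 ]] [ 0.4941 -0.3601  0.032 ]
[265.7 157.8] 934 ((413.9637756347656, -301.55950927734375), (25.745935440063477, 39.07365036010742), 6.273874759674072) 0.029828242452314285
[334.1 181.5] 905 ((486.05126953125, -293.90545654296875), (39.210716247558594, 25.227886199951172), 86.39874267578125) 0.029507437842694998
[246.  214.4] 851 ((419.5893249511719, -362.99517822265625), (39.49395751953125, 25.780345916748047), 85.92173767089844) 0.02964687507599259
[312.7 243.5] 834 ((494.3878479003906, -361.48870849609375), (25.79712677001953, 39.61882019042969), 3.601865768432617) 0.02931259394904397
[291.5 271.6] 181 ((489.6497802734375, -397.30731201171875), (54.176170349121094, 7.733311653137207), 5.392491817474365) 0.03546009223591537
((571.6123046875, -322.3728942871094), (28.401315689086914, 77.74603271484375), 5.1335530281066895)
```

View pics/crop2.png

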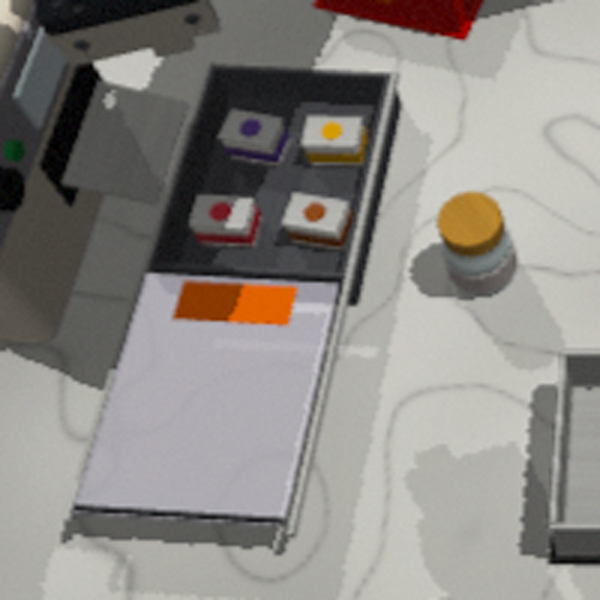

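The tray centre comes out near (.459,-.331), so the cover started about 20 mm open and is now at about 0.181, at its end stop. Next is the yellow pack.

```bash
python3 go.py .4143,-.3016,.10,94 .4143,-.3016,.022,94
```

```text
t 5.0 pos [ 0.4824 -0.3294  0.242 ] rot [-1.7998e+02 -3.0000e-02  1.1571e+02] F [-1.2 -0.  -0.8] w 0.0469 j6 -139.1
.4143,-.3016,.10,94 shift [ 54.5 -49.3 142. ] turn [-0.    -0.001  0.379]
.4143,-.3016,.022,94 shift [ 54.5 -49.2 220. ] turn [-0.    -0.001  0.379]
```

carry_out:
  deltas:
    - [0.42,[54.5,-49,60],[0,0,0.38]]
    - [0.42,[54.5,-49,120],[0,0,0.38]]
    - [0.42,[54.5,-49,150],[0,0,0.38]]
    - [0.42,[54.5,-49,170],[0,0,0.38]]
    - [0.42,[54.5,-49,195],[0,0,0.38]]
    - [0.42,[54.5,-49,220],[0,0,0.38]]
    - [0.42,[54.5,-49,220],[0,0,0.38]]
    - [0.1,[54.5,-49,220],[0,0,0.38]]
    - [0.1,[54.5,-49,220],[0,0,0.38]]
    - [0.1,[54.5,-49,220],[0,0,0.38]]
    - [0.1,[54.5,-49,220],[0,0,0.38]]
  squeeze: 25

```text
time_s: 6.1
tcp_pos: [0.4147, -0.3019, 0.0236]
eef_rot: [179.9, 0.0, 93.9]
contact_force: [0.7, -1.3, -0.0]
gripper_width: 0.0256
gripper_force: 24.9
```

```bash
python3 go.py .4143,-.3016,.022,94  .4143,-.3016,.16,94 .61,-.0495,.16,-172 .6055,-.0484,.024,-172
python3 - <<'E'
import numpy as np
# tin-frame -> world pack slots
c=np.array([.636,-.0235]);a=np.radians(8);R=np.array([[np.cos(a),-np.sin(a)],[np.sin(a),np.cos(a)]])
for q in [(-28,-21),(-28,21),(23,-21),(23,21)]: print(q,(c+R@np.array(q)/1000).round(4))
E
```

```text
t 6.1 pos [ 0.4147 -0.3019  0.0236] rot [1.799e+02 4.000e-02 9.393e+01] F [ 0.7 -1.3 -0. ] w 0.0256 j6 -162.0
.4143,-.3016,.022,94 shift [ 0.4 -0.4  1.6] turn [ 0.002  0.001 -0.001]
.4143,-.3016,.16,94 shift [   0.3   -0.2 -136.4] turn [ 0.002  0.001 -0.001]
.61,-.0495,.16,-172 shift [ 238.4  212.3 -136.2] turn [ 1.000e-03  2.000e-03 -1.642e+00]
.6055,-.0484,.024,-172 shift [ 2.399e+02  2.077e+02 -2.000e-01] turn [ 1.000e-03  2.000e-03 -1.642e+00]
(-28, -21) [ 0.6112 -0.0482]
(-28, 21) [ 0.6053 -0.0066]
(23, -21) [ 0.6617 -0.0411]
(23, 21) [6.559e-01 5.000e-04]
```

carry_out:
  deltas:
    - [0.1,[0,0,-45],[0,0,0]]
    - [0.1,[0,0,-90],[0,0,0]]
    - [0.1,[0,0,-136],[0,0,0]]
    - [0.1,[239.6,213.6,-136],[0,0,-1.64]]
    - [0.1,[239.6,213.6,-136],[0,0,-1.64]]
    - [0.1,[239.6,213.6,-136],[0,0,-1.64]]
    - [0.1,[239.6,213.6,-136],[0,0,-1.64]]
    - [0.1,[239.6,213.6,-136],[0,0,-1.64]]
    - [0.1,[239.6,213.6,-136],[0,0,-1.64]]
    - [0.1,[239.6,213.6,-136],[0,0,-1.64]]
    - [0.1,[239.6,213.6,-136],[0,0,-1.64]]
    - [0.1,[239.6,213.6,-136],[0,0,-1.64]]

```text
time_s: 7.3
tcp_pos: [0.6111, -0.0471, 0.1588]
eef_rot: [180.0, 0.0, 171.7]
contact_force: [0.6, -0.9, -0.6]
gripper_width: 0.0255
gripper_force: 24.9
```

carry_out:
  deltas:
    - [0.1,[0,0,0],[0,0,-0.15]]
    - [0.1,[0,0,0],[0,0,-0.3]]
    - [0.1,[0,0,0],[0,0,-0.3]]

```text
time_s: 7.6
tcp_pos: [0.6108, -0.0481, 0.1592]
eef_rot: [180.0, 0.1, -171.4]
contact_force: [0.7, 0.2, -1.2]
gripper_width: 0.0257
gripper_force: 24.9
```

```bash
python3 go.py .6112,-.0482,.16,-172 .6112,-.0482,.026,-172;  python3 - <<'E'
from h import *
snap('wrist','3')
E
```

```text
t 7.6 pos [ 0.6108 -0.0481  0.1592] rot [ 1.7999e+02  5.0000e-02 -1.7141e+02] F [ 0.7  0.2 -1.2] w 0.0257 j6 -95.1
.6112,-.0482,.16,-172 shift [-0.4 -0.1 -0.8] turn [0.    0.001 0.01 ]
.6112,-.0482,.026,-172 shift [ -0.3  -0.2 133.2] turn [0.    0.001 0.01 ]
```

View pics/wrist_3.png

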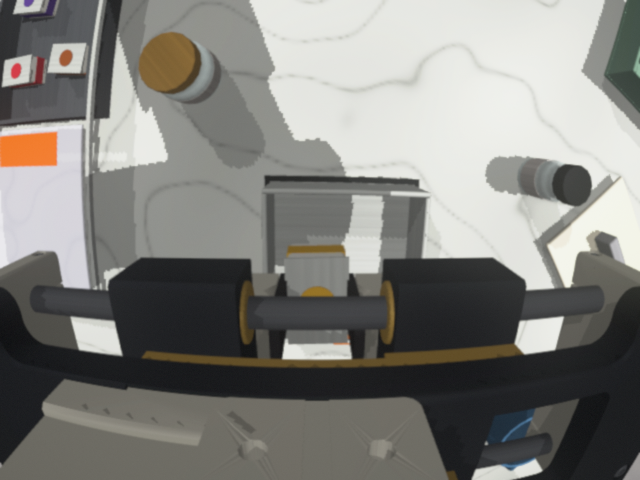

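The wrist view shows the yellow pack held, in line with the tin walls (columns 265 to 425) and offset towards the left, as planned.

carry_out:
  deltas:
    - [0.1,[0,0,45],[0,0,0]]
    - [0.1,[0,0,90],[0,0,0]]
    - [0.1,[0,0,120],[0,0,0]]
    - [0.1,[0,0,133],[0,0,0]]
    - [0.1,[0,0,133],[0,0,0]]
    - [0.37,[0,0,133],[0,0,0]]
    - [0.37,[0,0,133],[0,0,0]]
    - [0.37,[0,0,100],[0,0,0]]
    - [0.37,[0,0,50],[0,0,0]]
    - [0.37,[0,0,0],[0,0,0]]
    - [0.42,[0,0,0],[0,0,0]]

```text
time_s: 8.75
tcp_pos: [0.6156, -0.0479, 0.1683]
eef_rot: [-179.9, 0.9, -171.5]
contact_force: [0.7, 0.4, 0.3]
gripper_width: 0.0352
gripper_force: 0.0
```

```bash
python3 go.py .486,-.2943,.16,92 .486,-.2943,.022,92;  python3 - <<'E'
from h import *
np.set_printoptions(precision=4,suppress=True)
c,p,d=snap('wrist','4')
m=p[...,0]>=0;W=depthpts(c,d)
m=(abs(W[...,0]-.636)<.08)&(abs(W[...,1]+.0235)<.08)&(W[...,2]>.05)&(W[...,2]<.06)
q=W[m][:,:2].astype(np.float32)*1000;print(len(q),cv2.minAreaRect(q))
m2=(abs(W[...,0]-.636)<.05)&(abs(W[...,1]+.0235)<.05)&(W[...,2]>.027)&(W[...,2]<.037)
q=W[m2][:,:2].astype(np.float32)*1000;print(len(q),len(q)>9 and cv2.minAreaRect(q))
E
```

```text
t 8.75 pos [ 0.6156 -0.0479  0.1683] rot [-179.95    0.85 -171.51] F [0.7 0.4 0.3] w 0.0352 j6 -95.3
.486,-.2943,.16,92 shift [ 164.7 -224.6    6. ] turn [0.012 0.012 1.684]
.486,-.2943,.022,92 shift [ 166.7 -224.5  144. ] turn [0.012 0.012 1.684]
1922 ((636.1221313476562, -23.31072998046875), (126.03116607666016, 124.43705749511719), 7.6952948570251465)
1719 ((613.440673828125, -47.667991638183594), (42.000450134277344, 27.073774337768555), 8.753989219665527)
```

carry_out:
  deltas:
    - [0.42,[166.7,-224.6,0],[0,0,1.68]]
    - [0.42,[166.7,-224.6,0],[0,0,1.68]]
    - [0.42,[166.7,-224.6,0],[0,0,1.68]]
    - [0.42,[166.7,-224.6,0],[0,0,1.68]]
    - [0.42,[166.7,-224.6,0],[0,0,1.68]]
    - [0.42,[166.7,-224.6,0],[0,0,1.68]]
    - [0.42,[166.7,-224.6,0],[0,0,1.68]]
    - [0.42,[166.7,-224.6,0],[0,0,1.68]]
    - [0.42,[166.7,-224.6,0],[0,0,1.68]]
    - [0.42,[166.7,-224.6,0],[0,0,1.68]]
    - [0.42,[166.7,-224.6,0],[0,0,1.68]]
    - [0.42,[166.7,-224.6,0],[0,0,1.68]]

```text
time_s: 10.0
tcp_pos: [0.4788, -0.2947, 0.1588]
eef_rot: [180.0, -0.0, 91.8]
contact_force: [-0.2, -0.1, -0.1]
gripper_width: 0.0369
gripper_force: 0.0
```

```bash
python3 go.py .486,-.2943,.16,92 .486,-.2943,.022,92
```

```text
t 10.0 pos [ 0.4788 -0.2947  0.1588] rot [ 1.7997e+02 -1.0000e-02  9.1840e+01] F [-0.2 -0.1 -0.1] w 0.0369 j6 -166.5
.486,-.2943,.16,92 shift [ 0.2  7.2 -1.2] turn [ 0.001 -0.    -0.003]
.486,-.2943,.022,92 shift [  0.2   7.2 136.8] turn [ 0.001 -0.    -0.003]
```

carry_out:
  deltas:
    - [0.42,[0,7.2,40],[0,0,0]]
    - [0.42,[0,7.2,80],[0,0,0]]
    - [0.42,[0,7.2,110],[0,0,0]]
    - [0.42,[0,7.2,137],[0,0,0]]
    - [0.42,[0,7.2,137],[0,0,0]]
    - [0.1,[0,7.2,137],[0,0,0]]
    - [0.1,[0,7.2,137],[0,0,0]]
    - [0.1,[0,7.2,137],[0,0,0]]
    - [0.1,[0,7.2,90],[0,0,0]]
    - [0.1,[0,7.2,45],[0,0,0]]
    - [0.1,[0,7.2,0],[0,0,0]]
    - [0.1,[0,7.2,0],[0,0,0]]

```text
time_s: 11.2
tcp_pos: [0.49, -0.2961, 0.1668]
eef_rot: [179.3, 0.3, 92.3]
contact_force: [0.7, 0.0, -0.6]
gripper_width: 0.026
gripper_force: 24.4
```

```bash
python3 go.py .6054,-.0063,.16,-172.3; cat h.py | tail -1
```

```text
t 11.2 pos [ 0.49   -0.2961  0.1668] rot [179.29   0.29  92.26] F [ 0.7  0.  -0.6] w 0.026 j6 -166.3
.6054,-.0063,.16,-172.3 shift [285.1 126.6   7. ] turn [ 0.005  0.014 -1.666]
    h=hsv(p);return (h[...,0]>=3)&(h[...,0]<=14)&(h[...,1]>170)&(h[...,2]>90)
```

carry_out:
  deltas:
    - [0.1,[283.7,129.4,0],[0,0,-1.67]]
    - [0.1,[283.7,129.4,0],[0,0,-1.67]]
    - [0.1,[283.7,129.4,0],[0,0,-1.67]]
    - [0.1,[283.7,129.4,0],[0,0,-1.67]]
    - [0.1,[283.7,129.4,0],[0,0,-1.67]]
    - [0.1,[283.7,129.4,0],[0,0,-1.67]]
    - [0.1,[283.7,129.4,0],[0,0,-1.67]]
    - [0.1,[283.7,129.4,0],[0,0,-1.67]]
    - [0.1,[283.7,129.4,0],[0,0,-1.67]]
    - [0.1,[283.7,129.4,0],[0,0,-1.67]]
    - [0.1,[283.7,129.4,0],[0,0,-1.67]]
    - [0.1,[283.7,129.4,0],[0,0,-1.67]]

```text
time_s: 12.4
tcp_pos: [0.6047, -0.006, 0.1595]
eef_rot: [180.0, 0.1, -171.9]
contact_force: [-1.3, 0.5, -1.3]
gripper_width: 0.0258
gripper_force: 24.4
```

```bash
python3 go.py .6054,-.0063,.036,-172.3
```

```text
t 12.4 pos [ 0.6047 -0.006   0.1595] rot [ 1.7998e+02  9.0000e-02 -1.7195e+02] F [-1.3  0.5 -1.3] w 0.0258 j6 -99.9
.6054,-.0063,.036,-172.3 shift [ -0.4  -0.4 123.5] turn [0.    0.002 0.006]
```

carry_out:
  deltas:
    - [0.1,[0,0,45],[0,0,0]]
    - [0.1,[0,0,90],[0,0,0]]
    - [0.1,[0,0,115],[0,0,0]]
    - [0.1,[0,0,124],[0,0,0]]
    - [0.1,[0,0,124],[0,0,0]]
    - [0.37,[0,0,124],[0,0,0]]
    - [0.37,[0,0,124],[0,0,0]]
    - [0.37,[0,0,90],[0,0,0]]
    - [0.37,[0,0,45],[0,0,0]]
    - [0.37,[0,0,0],[0,0,0]]
    - [0.42,[0,0,0],[0,0,0]]
    - [0.42,[0,0,0],[0,0,0]]

```text
time_s: 13.6
tcp_pos: [0.6057, -0.0057, 0.1618]
eef_rot: [179.9, 0.3, -172.1]
contact_force: [-0.4, -0.4, -2.3]
gripper_width: 0.0367
gripper_force: 0.0
```

```bash
cat > tin.py <<'E'
import sys
from h import *
np.set_printoptions(precision=4,suppress=True)
c,p,d=snap('wrist',sys.argv[1]);W=depthpts(c,d);Z=W[...,2]
print('top z>.036 in tin:',((abs(W[...,0]-.636)<.045)&(abs(W[...,1]+.0235)<.045)&(Z>.037)&(Z<.05)).sum())
m=(abs(W[...,0]-.636)<.05)&(abs(W[...,1]+.0235)<.05)&(Z>.026)&(Z<.037)
for e in comps(cv2.erode(m.astype(np.uint8),np.ones((3,3))),150):
    print('pack',e[1],cv2.minAreaRect(W[e[2]][:,:2].astype(np.float32)*1000),Z[e[2]].mean())
E
python3 go.py .4943,-.3608,.16,93 ;python3 tin.py 5
```

```text
t 13.6 pos [ 0.6057 -0.0057  0.1618] rot [ 179.94    0.33 -172.14] F [-0.4 -0.4 -2.3] w 0.0367 j6 -100.1
.4943,-.3608,.16,93 shift [ 158.9 -336.5    0.5] turn [0.005 0.004 1.656]
top z>.036 in tin: 0
pack 1526 ((612.9808959960938, -47.78569030761719), (40.16064453125, 26.49239158630371), 9.37044906616211) 0.03250913447582441
pack 1498 ((607.3817749023438, -5.186432838439941), (39.78913497924805, 26.523597717285156), 6.115675449371338) 0.03250808802052508
```

carry_out:
  deltas:
    - [0.42,[158.7,-336.3,0],[0,0,1.656]]
    - [0.42,[158.7,-336.3,0],[0,0,1.656]]
    - [0.42,[158.7,-336.3,0],[0,0,1.656]]
    - [0.42,[158.7,-336.3,0],[0,0,1.656]]
    - [0.42,[158.7,-336.3,0],[0,0,1.656]]
    - [0.42,[158.7,-336.3,0],[0,0,1.656]]
    - [0.42,[158.7,-336.3,0],[0,0,1.656]]
    - [0.42,[158.7,-336.3,0],[0,0,1.656]]
    - [0.42,[158.7,-336.3,0],[0,0,1.656]]
    - [0.42,[158.7,-336.3,0],[0,0,1.656]]
    - [0.42,[158.7,-336.3,0],[0,0,1.656]]
    - [0.42,[158.7,-336.3,0],[0,0,1.656]]

```text
time_s: 14.85
tcp_pos: [0.4928, -0.3609, 0.1575]
eef_rot: [-179.9, -0.1, 92.8]
contact_force: [-0.0, -0.2, 0.1]
gripper_width: 0.037
gripper_force: 0.0
```

```bash
python3 go.py .4943,-.3608,.022,93
```

```text
t 14.85 pos [ 0.4928 -0.3609  0.1575] rot [-1.799e+02 -5.000e-02  9.283e+01] F [-0.  -0.2  0.1] w 0.037 j6 -159.2
.4943,-.3608,.022,93 shift [-1.000e-01  1.700e+00  1.355e+02] turn [-0.002 -0.001 -0.003]
```

carry_out:
  deltas:
    - [0.42,[0,1.5,45],[0,0,0]]
    - [0.42,[0,1.5,90],[0,0,0]]
    - [0.42,[0,1.5,115],[0,0,0]]
    - [0.42,[0,1.5,136],[0,0,0]]
    - [0.42,[0,1.5,136],[0,0,0]]
    - [0.1,[0,1.5,136],[0,0,0]]
    - [0.1,[0,1.5,136],[0,0,0]]
    - [0.1,[0,1.5,136],[0,0,0]]
    - [0.1,[0,1.5,95],[0,0,0]]
    - [0.1,[0,1.5,50],[0,0,0]]
    - [0.1,[0,1.5,0],[0,0,0]]
    - [0.1,[0,1.5,0],[0,0,0]]

```text
time_s: 16.05
tcp_pos: [0.4989, -0.3631, 0.1677]
eef_rot: [179.3, 0.4, 93.1]
contact_force: [0.4, -0.8, -0.0]
gripper_width: 0.0255
gripper_force: 25.0
```

```bash
python3 go.py .6618,-.0411,.16,-172.3
```

```text
t 16.05 pos [ 0.4989 -0.3631  0.1677] rot [179.3    0.41  93.1 ] F [ 0.4 -0.8 -0. ] w 0.0255 j6 -159.1
.6618,-.0411,.16,-172.3 shift [312.7 180.    7.7] turn [ 0.004  0.016 -1.651]
```

carry_out:
  deltas:
    - [0.1,[310.5,184,0],[0,0,-1.653]]
    - [0.1,[310.5,184,0],[0,0,-1.653]]
    - [0.1,[310.5,184,0],[0,0,-1.653]]
    - [0.1,[310.5,184,0],[0,0,-1.653]]
    - [0.1,[310.5,184,0],[0,0,-1.653]]
    - [0.1,[310.5,184,0],[0,0,-1.653]]
    - [0.1,[310.5,184,0],[0,0,-1.653]]
    - [0.1,[310.5,184,0],[0,0,-1.653]]
    - [0.1,[310.5,184,0],[0,0,-1.653]]
    - [0.1,[310.5,184,0],[0,0,-1.653]]
    - [0.1,[310.5,184,0],[0,0,-1.653]]
    - [0.1,[310.5,184,0],[0,0,-1.653]]

```text
time_s: 17.25
tcp_pos: [0.6626, -0.041, 0.1593]
eef_rot: [180.0, 0.1, -172.1]
contact_force: [-0.2, -0.4, -0.2]
gripper_width: 0.0258
gripper_force: 25.0
```

```bash
python3 go.py .6622,-.0411,.036,-172.3
```

```text
t 17.25 pos [ 0.6626 -0.041   0.1593] rot [ 1.7999e+02  8.0000e-02 -1.7211e+02] F [-0.2 -0.4 -0.2] w 0.0258 j6 -95.4
.6622,-.0411,.036,-172.3 shift [ 6.000e-01 -1.000e-01  1.233e+02] turn [0.    0.001 0.003]
```

carry_out:
  deltas:
    - [0.1,[0,0,45],[0,0,0]]
    - [0.1,[0,0,90],[0,0,0]]
    - [0.1,[0,0,120],[0,0,0]]
    - [0.1,[0,0,132],[0,0,0]]
    - [0.1,[0,0,132],[0,0,0]]
    - [0.37,[0,0,132],[0,0,0]]
    - [0.37,[0,0,132],[0,0,0]]
    - [0.37,[0,0,95],[0,0,0]]
    - [0.37,[0,0,50],[0,0,0]]
    - [0.37,[0,0,0],[0,0,0]]
    - [0.42,[0,0,0],[0,0,0]]
    - [0.42,[0,0,0],[0,0,0]]

```text
time_s: 18.45
tcp_pos: [0.6638, -0.0408, 0.162]
eef_rot: [180.0, 0.3, -172.3]
contact_force: [-0.3, -0.1, -0.4]
gripper_width: 0.0363
gripper_force: 0.0
```

```bash
python3 go.py .4198,-.3623,.16,91 ;python3 tin.py 6
```

```text
t 18.45 pos [ 0.6638 -0.0408  0.162 ] rot [ 179.96    0.35 -172.31] F [-0.3 -0.1 -0.4] w 0.0363 j6 -95.6
.4198,-.3623,.16,91 shift [ 2.848e+02 -2.860e+02  1.000e-01] turn [0.006 0.004 1.687]
top z>.036 in tin: 49
pack 1662 ((613.540283203125, -47.6849365234375), (39.90040969848633, 25.43990135192871), 9.433701515197754) 0.03256256092849021
pack 1623 ((607.5682983398438, -5.024675369262695), (40.088165283203125, 26.469690322875977), 5.943782329559326) 0.03255415416006468
pack 1531 ((665.59912109375, -40.838783264160156), (39.76713180541992, 25.97186279296875), 7.057933807373047) 0.032541642337874925
```

carry_out:
  deltas:
    - [0.42,[284,-285.5,0],[0,0,1.687]]
    - [0.42,[284,-285.5,0],[0,0,1.687]]
    - [0.42,[284,-285.5,0],[0,0,1.687]]
    - [0.42,[284,-285.5,0],[0,0,1.687]]
    - [0.42,[284,-285.5,0],[0,0,1.687]]
    - [0.42,[284,-285.5,0],[0,0,1.687]]
    - [0.42,[284,-285.5,0],[0,0,1.687]]
    - [0.42,[284,-285.5,0],[0,0,1.687]]
    - [0.42,[284,-285.5,0],[0,0,1.687]]
    - [0.42,[284,-285.5,0],[0,0,1.687]]
    - [0.42,[284,-285.5,0],[0,0,1.687]]
    - [0.42,[284,-285.5,0],[0,0,1.687]]

```text
time_s: 19.7
tcp_pos: [0.4184, -0.3621, 0.1575]
eef_rot: [-179.9, -0.1, 90.7]
contact_force: [0.6, -0.1, 0.5]
gripper_width: 0.0366
gripper_force: 0.0
```

```bash
python3 go.py .4198,-.3623,.022,91
```

```text
t 19.7 pos [ 0.4184 -0.3621  0.1575] rot [-1.799e+02 -6.000e-02  9.068e+01] F [ 0.6 -0.1  0.5] w 0.0366 j6 -158.7
.4198,-.3623,.022,91 shift [ -0.3   1.6 135.4] turn [-0.002 -0.001 -0.006]
```

carry_out:
  deltas:
    - [0.42,[0,1,45],[0,0,0]]
    - [0.42,[0,1,90],[0,0,0]]
    - [0.42,[0,1,115],[0,0,0]]
    - [0.42,[0,1,136],[0,0,0]]
    - [0.42,[0,1,136],[0,0,0]]
    - [0.1,[0,1,136],[0,0,0]]
    - [0.1,[0,1,136],[0,0,0]]
    - [0.1,[0,1,136],[0,0,0]]
    - [0.1,[0,1,95],[0,0,0]]
    - [0.1,[0,1,50],[0,0,0]]
    - [0.1,[0,1,0],[0,0,0]]
    - [0.1,[0,1,0],[0,0,0]]

```text
time_s: 20.9
tcp_pos: [0.4241, -0.3644, 0.1671]
eef_rot: [179.3, 0.4, 91.1]
contact_force: [0.4, -0.1, -1.2]
gripper_width: 0.0258
gripper_force: 24.5
```

Run:
```python
import numpy as np
d=np.array([.6585-.4193,.0005+.3622]);a=np.radians(91)
print(d@[np.cos(a),np.sin(a)],d@[np.sin(a),-np.cos(a)],np.radians(96.7))
```

```text
0.3584701434134249 0.24549355649621146 1.6877333866785167
```

carry_out:
  deltas:
    - [0.1,[358.5,245.5,0],[0,0,-1.688]]
    - [0.1,[358.5,245.5,0],[0,0,-1.688]]
    - [0.1,[358.5,245.5,0],[0,0,-1.688]]
    - [0.1,[358.5,245.5,0],[0,0,-1.688]]
    - [0.1,[358.5,245.5,0],[0,0,-1.688]]
    - [0.1,[358.5,245.5,0],[0,0,-1.688]]
    - [0.1,[358.5,245.5,0],[0,0,-1.688]]
    - [0.1,[358.5,245.5,0],[0,0,-1.688]]
    - [0.1,[358.5,245.5,0],[0,0,-1.688]]
    - [0.1,[358.5,245.5,0],[0,0,-1.688]]
    - [0.1,[358.5,245.5,0],[0,0,-1.688]]
    - [0.1,[358.5,245.5,0],[0,0,-1.688]]

```text
time_s: 22.1
tcp_pos: [0.6594, 0.0014, 0.1593]
eef_rot: [180.0, 0.1, -171.9]
contact_force: [-0.1, 0.3, -0.1]
gripper_width: 0.026
gripper_force: 24.5
```

```bash
python3 go.py .6585,.0005,.036,-172.3
```

```text
t 22.1 pos [0.6594 0.0014 0.1593] rot [ 1.7999e+02  6.0000e-02 -1.7188e+02] F [-0.1  0.3 -0.1] w 0.026 j6 -98.9
.6585,.0005,.036,-172.3 shift [  1.1  -0.8 123.3] turn [0.    0.001 0.007]
```

carry_out:
  deltas:
    - [0.1,[1,-0.5,45],[0,0,0]]
    - [0.1,[1,-0.5,90],[0,0,0]]
    - [0.1,[1,-0.5,115],[0,0,0]]
    - [0.1,[1,-0.5,123],[0,0,0]]
    - [0.1,[1,-0.5,123],[0,0,0]]
    - [0.37,[1,-0.5,123],[0,0,0]]
    - [0.37,[1,-0.5,123],[0,0,0]]
    - [0.37,[1,-0.5,95],[0,0,0]]
    - [0.37,[1,-0.5,50],[0,0,0]]
    - [0.37,[1,-0.5,0],[0,0,0]]
    - [0.37,[1,-0.5,-40],[0,0,0]]
    - [0.37,[1,-0.5,-40],[0,0,0]]

```text
time_s: 23.3
tcp_pos: [0.6623, -0.0001, 0.2083]
eef_rot: [-180.0, 0.8, -172.2]
contact_force: [-0.6, -0.6, -1.0]
gripper_width: 0.0325
gripper_force: 0.0
```

```bash
python3 tin.py 7
python3 - <<'E'
from h import *
np.set_printoptions(precision=4,suppress=True)
# fresh tier/lid check: triangulate keys + depth rects from top
C={};O={};I={}
for n in ['scene','top']:
    C[n],p,d=snap(n,'7');O[n]=comps(orange(p),15);I[n]=(p,d)
    print(n,[(list(e[0]),e[1]) for e in O[n]])
P=depthpts(C['top'],I['top'][1])
yy,xx=np.mgrid[0:480,0:640]
for l,(x,y),zr in [('tier',(155,300),(.048,.065)),('lid',(180,195),(.01,.025))]:
    m=(abs(xx-x)<50)&(abs(yy-y)<60)&(P[...,2]>zr[0])&(P[...,2]<zr[1]);q=P[m][:,:2].astype(np.float32)*1000;print(l,len(q),cv2.minAreaRect(q))
E
python3 go.py
```

```text
top z>.036 in tin: 39
pack 1211 ((613.2699584960938, -47.575042724609375), (39.747337341308594, 25.924732208251953), 8.872400283813477) 0.0325331378732281
pack 1189 ((607.6659545898438, -4.998334884643555), (39.63201141357422, 25.95412826538086), 7.115046501159668) 0.032576834124361194
pack 1106 ((665.7362670898438, -41.09375762939453), (39.807743072509766, 25.49115562438965), 7.943028926849365) 0.032490943866883
pack 1134 ((663.5206298828125, 1.1450176239013672), (38.88037872314453, 26.012056350708008), 8.02329158782959) 0.03254205144451313
scene [([np.float64(216.7), np.float64(132.8)], 116), ([np.float64(494.4), np.float64(204.7)], 91), ([np.float64(167.9), np.float64(240.6)], 230), ([np.float64(318.4), np.float64(278.0)], 28), ([np.float64(470.2), np.float64(311.3)], 42), ([np.float64(306.0), np.float64(311.0)], 35), ([np.float64(306.1), np.float64(319.4)], 41)]
top [([np.float64(308.6), np.float64(151.9)], 41), ([np.float64(456.7), np.float64(207.6)], 480), ([np.float64(447.0), np.float64(358.9)], 43)]
tier 75 ((394.3629455566406, 226.2227020263672), (48.65985870361328, 19.602153778076172), 9.762534141540527)
lid 2180 ((596.2703857421875, 261.14117431640625), (126.42509460449219, 122.82988739013672), 45.15957260131836)
t 23.45 pos [ 6.584e-01 -1.000e-04  2.001e-01] rot [ 1.7998e+02  1.4000e-01 -1.7226e+02] F [ 0.  -0.3 -1.2] w 0.0323 j6 -99.2
```

```bash
python3 go.py .385,.28,.25,-107
```

```text
t 23.45 pos [ 6.584e-01 -1.000e-04  2.001e-01] rot [ 1.7998e+02  1.4000e-01 -1.7226e+02] F [ 0.  -0.3 -1.2] w 0.0323 j6 -99.2
.385,.28,.25,-107 shift [233.1 314.4 -50.4] turn [-1.000e-03  2.000e-03 -1.139e+00]
```

carry_out:
  deltas:
    - [0.3,[233,314,-50],[0,0,-1.139]]
    - [0.3,[233,314,-50],[0,0,-1.139]]
    - [0.3,[233,314,-50],[0,0,-1.139]]
    - [0.3,[233,314,-50],[0,0,-1.139]]
    - [0.3,[233,314,-50],[0,0,-1.139]]
    - [0.3,[233,314,-50],[0,0,-1.139]]
    - [0.3,[233,314,-50],[0,0,-1.139]]
    - [0.3,[233,314,-50],[0,0,-1.139]]
    - [0.3,[233,314,-50],[0,0,-1.139]]
    - [0.3,[233,314,-50],[0,0,-1.139]]
    - [0.3,[233,314,-50],[0,0,-1.139]]
    - [0.3,[233,314,-50],[0,0,-1.139]]

```text
time_s: 24.65
tcp_pos: [0.3855, 0.2787, 0.248]
eef_rot: [180.0, -0.1, -107.1]
contact_force: [-0.2, -0.6, -0.4]
gripper_width: 0.0259
gripper_force: 0.0
```

```bash
python3 go.py
python3 - <<'E'
from h import *
snap('wrist','8');snap('top','8')
E
```

```text
t 24.65 pos [0.3855 0.2787 0.248 ] rot [ 1.7999e+02 -7.0000e-02 -1.0709e+02] F [-0.2 -0.6 -0.4] w 0.0259 j6 -76.7
```

View pics/wrist_8.png

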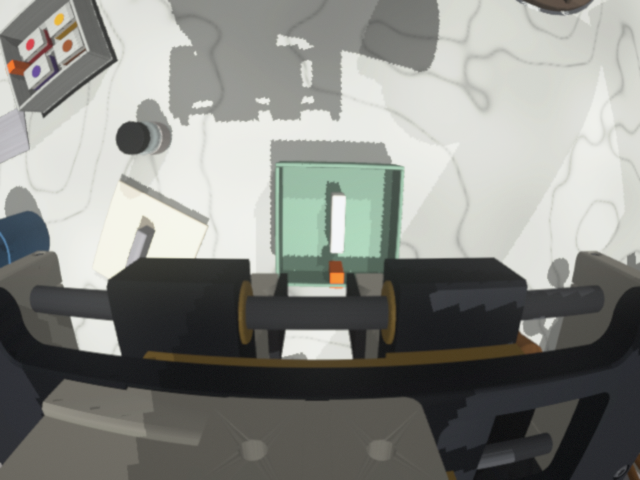

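The wrist view shows the sage tier with its rib at (338,218) and its key at (337,272). All four packs are in the tin at top left.

```bash
cat > meas.py <<'E'
import sys
from h import *
np.set_printoptions(precision=4,suppress=True)
tag,x,y=sys.argv[1],float(sys.argv[2]),float(sys.argv[3]);bands=[tuple(map(float,a.split(','))) for a in sys.argv[4:]]
f=np.load(f'pics/wrist_{tag}.npz');c=cal('wrist');W=depthpts(c,f['d']);Z=W[...,2]
near=np.hypot(W[...,0]-x,W[...,1]-y)<.1
for e in comps(orange(f['p'])&near,15): print('orange',e[0],e[1],np.median(W[e[2]],axis=0))
for lo,hi,amin in bands:
    for e in comps(near&(Z>lo)&(Z<hi),int(amin)):
        print((lo,hi),e[0],e[1],cv2.minAreaRect(W[e[2]][:,:2].astype(np.float32)*1000),'z',np.median(Z[e[2]]))
E
python3 meas.py 8 .3715,.2963 2>/dev/null || python3 meas.py 8 .3715 .2963 .05,.062,200 .036,.046,150
python3 - <<'E'
from h import *
# rib and key by rays across two views (wrist, top)
a=np.load('pics/wrist_8.npz');b=np.load('pics/top_8.npz');cw=cal('wrist');ct=cal('top')
def white(p,r):
    h=hsv(p);m=(h[...,2]>150)&(h[...,1]<30);k=np.zeros_like(m);k[r[1]:r[3],r[0]:r[2]]=1;return max(comps(m&k,10),key=lambda e:e[1])
e=white(a['p'],(315,180,365,262));print('wrist rib',e[0],e[1],plane(cw,e[0],.041))
t=max(comps((hsv(b['p'])[...,2]>150)&(hsv(b['p'])[...,1]<30)&(np.add.outer(abs(np.arange(480)-300)>12,abs(np.arange(640)-155)>22)==0),5),key=lambda e:e[1],default=None)
if t: print('top rib',t[0],t[1],tri(cw,e[0],ct,t[0]))
E
```

```text
orange [335.9 272.7] 247 [0.3857 0.3419 0.0544]
(0.05, 0.062) [336.  199.4] 1516 ((368.2301025390625, 291.00836181640625), (112.37026977539062, 124.67085266113281), 72.00468444824219) z 0.054966802070882864
(0.05, 0.062) [324.2 281.3] 446 ((405.88836669921875, 341.60760498046875), (17.36287498474121, 60.38751983642578), 69.84762573242188) z 0.05495521562827432
(0.036, 0.046) [394.6 213. ] 177 ((311.7163391113281, 304.25189208984375), (91.23008728027344, 1.0021800994873047), 71.3482437133789) z 0.04130706893053748
(0.036, 0.046) [337.4 223.3] 847 ((370.13525390625, 296.5596618652344), (59.344505310058594, 14.788299560546875), 71.79476165771484) z 0.04123478510184775
(0.036, 0.046) [308.3 278.1] 162 ((416.4462890625, 342.3981628417969), (2.303232431411743, 43.321693420410156), 71.92371368408203) z 0.04197210464524312
wrist rib [337.6 223.3] 849 [[0.36980847 0.29580234 0.041     ]]
top rib [153.4 301.4] 152 (array([0.37004314, 0.29643453, 0.03858635]), np.float64(0.0004845870358917182))
```

```bash
python3 go.py .3701,.2965,.09,-108.1 .3701,.2965,.018,-108.1
```

```text
t 24.75 pos [0.3856 0.2788 0.2482] rot [ 1.7999e+02 -5.0000e-02 -1.0710e+02] F [ 0.1 -0.1  0.3] w 0.026 j6 -76.7
.3701,.2965,.09,-108.1 shift [-12.5  20.  158.2] turn [ 0.    -0.001  0.017]
.3701,.2965,.018,-108.1 shift [-12.5  20.  230.2] turn [ 0.    -0.001  0.017]
```

carry_out:
  deltas:
    - [0.32,[-12.5,20,50],[0,0,0.017]]
    - [0.32,[-12.5,20,100],[0,0,0.017]]
    - [0.32,[-12.5,20,150],[0,0,0.017]]
    - [0.32,[-12.5,20,180],[0,0,0.017]]
    - [0.32,[-12.5,20,205],[0,0,0.017]]
    - [0.32,[-12.5,20,222],[0,0,0.017]]
    - [0.32,[-12.5,20,228],[0,0,0.017]]
    - [0.32,[-12.5,20,228],[0,0,0.017]]
    - [0,[-12.5,20,228],[0,0,0.017]]
    - [0,[-12.5,20,228],[0,0,0.017]]
    - [0,[-12.5,20,228],[0,0,0.017]]
    - [0,[-12.5,20,228],[0,0,0.017]]
  squeeze: 40

```text
time_s: 25.95
tcp_pos: [0.3699, 0.2982, 0.0216]
eef_rot: [-180.0, 0.1, -107.9]
contact_force: [-0.3, -0.8, 6.7]
gripper_width: 0.0136
gripper_force: 40.0
```

```bash
python3 go.py .3701,.2965,.20,-108.1 .6361,-.0233,.20,-172.3
```

```text
t 25.95 pos [0.3699 0.2982 0.0216] rot [-1.7997e+02  1.1000e-01 -1.0793e+02] F [-0.3 -0.8  6.7] w 0.0136 j6 -80.6
.3701,.2965,.20,-108.1 shift [   1.2   -0.8 -178.4] turn [-0.     0.002  0.003]
.6361,-.0233,.20,-172.3 shift [ 223.5 -352.3 -178.7] turn [1.000e-03 2.000e-03 1.123e+00]
```

carry_out:
  deltas:
    - [0,[0,0,-25],[0,0,0]]
    - [0,[0,0,-60],[0,0,0]]
    - [0,[0,0,-100],[0,0,0]]
    - [0,[0,0,-140],[0,0,0]]
    - [0,[0,0,-178],[0,0,0]]
    - [0,[45,-70,-178],[0,0,0.15]]
    - [0,[90,-141,-178],[0,0,0.3]]
    - [0,[130,-205,-178],[0,0,0.45]]
    - [0,[170,-268,-178],[0,0,0.6]]
    - [0,[200,-315,-178],[0,0,0.75]]
    - [0,[222,-353,-178],[0,0,0.9]]
    - [0,[222,-353,-178],[0,0,1.05]]

```text
time_s: 27.15
tcp_pos: [0.5942, 0.0269, 0.1985]
eef_rot: [180.0, -0.0, -168.5]
contact_force: [1.2, 0.4, -3.0]
gripper_width: 0.0136
gripper_force: 40.0
```

carry_out:
  deltas:
    - [0,[0,0,0],[0,0,0.073]]
    - [0,[0,0,0],[0,0,0.073]]
    - [0,[0,0,0],[0,0,0.073]]

```text
time_s: 27.45
tcp_pos: [0.5929, 0.0288, 0.1983]
eef_rot: [180.0, -0.0, -172.2]
contact_force: [-0.8, 0.4, -1.8]
gripper_width: 0.0138
gripper_force: 40.0
```

```bash
python3 go.py .6376,-.0231,.20,-172.3  .6376,-.0231,.068,-172.3
python3 - <<'E'
from h import *
snap('wrist','9');snap('scene','9')
E
python3 meas.py 9 .6376 -.0231 .18,.25,150 .045,.06,150
```

```text
t 27.45 pos [0.5929 0.0288 0.1983] rot [ 1.7999e+02 -5.0000e-02 -1.7216e+02] F [-0.8  0.4 -1.8] w 0.0138 j6 -103.8
.6376,-.0231,.20,-172.3 shift [-37.2 -57.5  -1.8] turn [ 0.    -0.001  0.002]
.6376,-.0231,.068,-172.3 shift [-37.3 -57.5 130.2] turn [ 0.    -0.001  0.002]
(0.18, 0.25) [253.6 223. ] 20915 ((564.6651000976562, 7.3720245361328125), (97.70431518554688, 50.66722106933594), 86.61233520507812) z 0.1919188668098062
(0.18, 0.25) [316.5 344.5] 1781 ((611.3964233398438, 31.992034912109375), (47.093448638916016, 21.508907318115234), 8.339742660522461) z 0.21905351347207877
```

View pics/wrist_9.png

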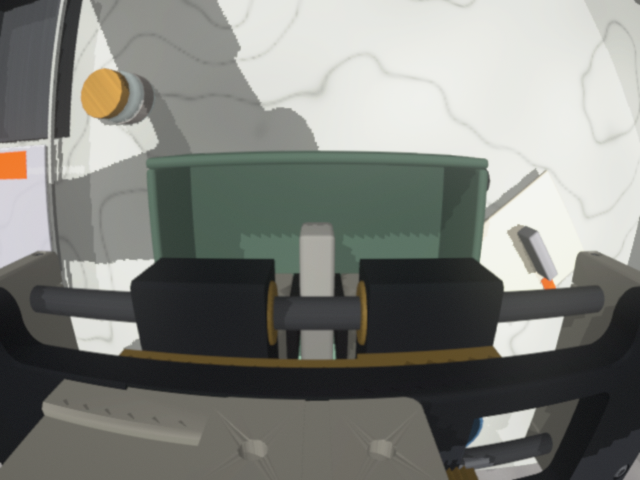

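The wrist view shows the tier held level. Its far rim is at row 157 (columns 148 to 487) and the rib end is at (316,226). I'll check the offset in hand from these.

Run:
```python
from h import *
np.set_printoptions(precision=4,suppress=True)
f=np.load('pics/wrist_9.npz');c=cal('wrist');W=depthpts(c,f['d'])
s=r.get_state();p=np.array(s['tcp_pos']);a=np.radians(s['eef_rot'][2]);X=np.array([np.cos(a),np.sin(a)]);Y=np.array([np.sin(a),-np.cos(a)])
L=(W[...,:2]-p[:2])@np.c_[X,Y]*1000;Z=W[...,2]
m=(Z>.2)&(np.arange(640)[None]<490)&(np.arange(640)[None]>145)&(np.arange(480)[:,None]<255)
print('z',np.percentile(Z[m],[5,50,95]))
rim=m&(Z>np.percentile(Z[m],80)-.003)
q=L[rim];print('x max',np.percentile(q[:,0],[95,99]),'y',np.percentile(q[:,1],[1,99]))
top=m&(np.abs(L[...,1])<20);rib=top&(L[...,0]<45)&(L[...,0]>0);print('rib z',np.percentile(Z[rib],[50,90]),'xmax',np.percentile(L[rib&(Z>.215)][:,0],[90,98]) if (rib&(Z>.215)).any() else None, 'y',np.percentile(L[rib&(Z>.215)][:,1],[2,98]))
for y_ in range(150,166,2): print(y_,L[y_,318],Z[y_,318])
```

```text
z [0.2039 0.2298 0.2333]
x max [64.6372 64.6372] y [-61.3179  61.2597]
rib z [0.2176 0.2188] xmax [30.224  30.9187] y [-6.9354  6.6393]
150 [60.8278  1.4164] -0.0012820520043589911
152 [62.6218  0.379 ] 0.23121396580372686
154 [61.978   0.3715] 0.23279584928707886
156 [61.2824  0.3755] 0.23181019252225094
158 [60.6739  0.3659] 0.23386964129193982
160 [59.9507  0.3726] 0.23229126123992383
162 [59.292   0.3708] 0.2326169846146266
164 [56.6327  0.5529] 0.19148688016300952
```

carry_out:
  deltas:
    - [0,[-12,-19,0],[0,0,0.002]]
    - [0,[-24,-38,0],[0,0,0.002]]
    - [0,[-36.4,-57.5,0],[0,0,0.002]]
    - [0,[-36.4,-57.5,0],[0,0,0.002]]
    - [0,[-36.4,-57.5,40],[0,0,0.002]]
    - [0,[-36.4,-57.5,80],[0,0,0.002]]
    - [0,[-36.4,-57.5,105],[0,0,0.002]]
    - [0,[-36.4,-57.5,117],[0,0,0.002]]
    - [0,[-36.4,-57.5,117],[0,0,0.002]]
    - [0,[-36.4,-57.5,117],[0,0,0.002]]

```text
time_s: 28.55
tcp_pos: [0.6383, -0.0227, 0.083]
eef_rot: [-180.0, 0.1, -172.3]
contact_force: [0.7, 0.0, -1.0]
gripper_width: 0.0134
gripper_force: 40.0
```

```bash
python3 go.py .6368,-.0232,.065,-172.3
```

```text
t 28.55 pos [ 0.6383 -0.0227  0.083 ] rot [-1.7999e+02  1.1000e-01 -1.7231e+02] F [ 0.7  0.  -1. ] w 0.0134 j6 -97.8
.6368,-.0232,.065,-172.3 shift [ 1.5 -0.3 18. ] turn [-0.     0.002 -0.   ]
```

carry_out:
  deltas:
    - [0,[1.5,-0.3,4],[0,0,0]]
    - [0,[1.5,-0.3,8],[0,0,0]]
    - [0,[1.5,-0.3,11],[0,0,0]]
    - [0,[1.5,-0.3,14],[0,0,0]]
    - [0,[1.5,-0.3,17],[0,0,0]]
    - [0,[1.5,-0.3,19],[0,0,0]]
    - [0,[1.5,-0.3,19],[0,0,0]]

```text
time_s: 29.25
tcp_pos: [0.6361, -0.0239, 0.0665]
eef_rot: [-180.0, 0.1, -172.3]
contact_force: [-13.5, 2.5, 27.7]
gripper_width: 0.0137
gripper_force: 40.0
```

carry_out:
  deltas:
    - [0,[0,0,-1.5],[0,0,0]]
    - [0.3,[0,0,-1.5],[0,0,0]]
    - [0.3,[0,0,-1.5],[0,0,0]]
    - [0.3,[0,0,-1.5],[0,0,0]]
    - [0.3,[0,0,-45],[0,0,0]]
    - [0.3,[0,0,-90],[0,0,0]]
    - [0.3,[0,0,-135],[0,0,0]]
    - [0.3,[0,0,-180],[0,0,0]]
    - [0.3,[-20,0,-210],[0,0,0]]
    - [0.3,[-20,0,-210],[0,0,0]]
    - [0.3,[-20,0,-210],[0,0,0]]

```text
time_s: 30.35
tcp_pos: [0.6561, -0.0211, 0.2725]
eef_rot: [180.0, 0.0, -172.4]
contact_force: [0.1, 0.4, -0.3]
gripper_width: 0.0268
gripper_force: 0.0
```

```bash
python3 - <<'E'
from h import *
snap('wrist','10')
E
python3 meas.py 10 .6361 -.0233 .092,.112,300 .08,.09,150; python3 go.py .605,.25,.24,-135
```

```text
orange [316.1 246.3] 263 [ 0.682  -0.0181  0.0984]
(0.092, 0.112) [316.7 199.5] 3043 ((634.6085205078125, -24.19702911376953), (125.5151596069336, 124.78814697265625), 7.477472305297852) z 0.09864159592590171
(0.08, 0.09) [266.  214.8] 337 ((650.5501098632812, -76.84271240234375), (126.24365997314453, 46.27283477783203), 31.14558982849121) z 0.08473800732544823
(0.08, 0.09) [366.  219.7] 308 ((643.649658203125, 30.61859130859375), (44.71205520629883, 114.02849578857422), 71.70850372314453) z 0.0848578881878137
(0.08, 0.09) [316.3 192. ] 982 ((634.3941650390625, -23.99900245666504), (59.883644104003906, 14.158348083496094), 7.336680889129639) z 0.08498831546081456
t 30.4 pos [ 0.6553 -0.0212  0.2714] rot [ 1.7998e+02 -9.0000e-02 -1.7242e+02] F [0.1 0.3 0.3] w 0.0265 j6 -97.5
.605,.25,.24,-135 shift [ 14.  275.4  31.5] turn [ 0.001 -0.001 -0.653]
```

The tier is seated: its rim is at .0986, against .100 expected, and it is level. Next is the lid.

carry_out:
  deltas:
    - [0.3,[14,275,20],[0,0,-0.65]]
    - [0.3,[14,275,20],[0,0,-0.65]]
    - [0.3,[14,275,20],[0,0,-0.65]]
    - [0.3,[14,275,20],[0,0,-0.65]]
    - [0.3,[14,275,20],[0,0,-0.65]]
    - [0.3,[14,275,20],[0,0,-0.65]]
    - [0.3,[14,275,20],[0,0,-0.65]]
    - [0.3,[14,275,20],[0,0,-0.65]]
    - [0.3,[14,275,20],[0,0,-0.65]]

```text
time_s: 31.3
tcp_pos: [0.6053, 0.2486, 0.2517]
eef_rot: [180.0, -0.1, -135.2]
contact_force: [-0.2, -0.4, 0.1]
gripper_width: 0.0263
gripper_force: 0.0
```

```bash
python3 go.py .605,.25,.24,-135 ;python3 - <<'E'
from h import *
snap('wrist','11')
E
python3 meas.py 11 .5965 .2615 .01,.023,400 .036,.05,150
```

```text
t 31.3 pos [0.6053 0.2486 0.2517] rot [ 1.7999e+02 -9.0000e-02 -1.3519e+02] F [-0.2 -0.4  0.1] w 0.0263 j6 -84.6
.605,.25,.24,-135 shift [-0.8  1.2 11.7] turn [ 0.    -0.002 -0.003]
orange [333.5 255.5] 180 [0.6312 0.2993 0.0175]
(0.01, 0.023) [332.5 206.6] 11832 ((595.7691040039062, 262.4435729980469), (125.74092864990234, 124.8333740234375), 45.474124908447266) z 0.016535786519669443
(0.036, 0.05) [333.8 212. ] 782 ((595.6553955078125, 261.6849670410156), (60.294620513916016, 13.146105766296387), 45.28638458251953) z 0.04341896559733632
```

```bash
python3 go.py .5957,.2620,.021,-134.6
```

```text
t 31.35 pos [0.6055 0.2484 0.2521] rot [ 1.8000e+02 -6.0000e-02 -1.3522e+02] F [ 0.7 -0.9 -0.1] w 0.026 j6 -84.6
.5957,.2620,.021,-134.6 shift [ -2.9  16.6 231.1] turn [ 0.    -0.001 -0.011]
```

carry_out:
  deltas:
    - [0.32,[-3,16.6,50],[0,0,-0.011]]
    - [0.32,[-3,16.6,100],[0,0,-0.011]]
    - [0.32,[-3,16.6,150],[0,0,-0.011]]
    - [0.32,[-3,16.6,180],[0,0,-0.011]]
    - [0.32,[-3,16.6,205],[0,0,-0.011]]
    - [0.32,[-3,16.6,223],[0,0,-0.011]]
    - [0.32,[-3,16.6,229],[0,0,-0.011]]
    - [0.32,[-3,16.6,229],[0,0,-0.011]]
    - [0,[-3,16.6,229],[0,0,-0.011]]
    - [0,[-3,16.6,229],[0,0,-0.011]]
    - [0,[-3,16.6,229],[0,0,-0.011]]
    - [0,[-3,16.6,229],[0,0,-0.011]]
  squeeze: 40

```text
time_s: 32.55
tcp_pos: [0.5966, 0.2639, 0.025]
eef_rot: [-180.0, 0.1, -134.5]
contact_force: [-1.2, -0.6, 6.7]
gripper_width: 0.0137
gripper_force: 40.0
```

```bash
python3 go.py .5957,.2620,.26,-134.6 .6345,-.0241,.26,-172.5
```

```text
t 32.55 pos [0.5966 0.2639 0.025 ] rot [-1.7997e+02  1.2000e-01 -1.3450e+02] F [-1.2 -0.6  6.7] w 0.0137 j6 -85.5
.5957,.2620,.26,-134.6 shift [   1.5   -0.8 -235. ] turn [-0.     0.002  0.002]
.6345,-.0241,.26,-172.5 shift [ 178.3 -229.  -235.3] turn [0.    0.002 0.663]
```

carry_out:
  deltas:
    - [0,[0,0,-25],[0,0,0]]
    - [0,[0,0,-70],[0,0,0]]
    - [0,[0,0,-115],[0,0,0]]
    - [0,[0,0,-160],[0,0,0]]
    - [0,[0,0,-200],[0,0,0]]
    - [0,[0,0,-235],[0,0,0]]
    - [0,[45,-57,-235],[0,0,0.14]]
    - [0,[90,-115,-235],[0,0,0.28]]
    - [0,[135,-172,-235],[0,0,0.42]]
    - [0,[178,-229,-235],[0,0,0.56]]
    - [0,[178,-229,-235],[0,0,0.663]]
    - [0,[178,-229,-235],[0,0,0.663]]

```text
time_s: 33.75
tcp_pos: [0.6338, -0.0265, 0.2583]
eef_rot: [180.0, -0.0, -172.8]
contact_force: [-0.2, 0.4, -2.5]
gripper_width: 0.0138
gripper_force: 40.0
```

carry_out:
  deltas:
    - [0,[0,0,0],[0,0,0]]
    - [0,[0,0,0],[0,0,0]]

```text
time_s: 33.95
tcp_pos: [0.6339, -0.0252, 0.258]
eef_rot: [180.0, -0.1, -172.6]
contact_force: [-0.6, 0.3, -3.0]
gripper_width: 0.0133
gripper_force: 40.0
```

```bash
python3 go.py .6345,-.0241,.26,-172.5
python3 - <<'E'
from h import *
np.set_printoptions(precision=4,suppress=True)
s=r.get_state();c,pic,d=snap('wrist','12');W=depthpts(c,d)
p=np.array(s['tcp_pos']);a=np.radians(s['eef_rot'][2]);X=np.array([np.cos(a),np.sin(a)]);Y=np.array([np.sin(a),-np.cos(a)])
L=(W[...,:2]-p[:2])@np.c_[X,Y]*1000;Z=W[...,2]
m=(Z>p[2]-.015)&(Z<p[2]+.005)&(abs(L[...,1])<75)&(L[...,0]>20)&(L[...,0]<90);q=L[m].astype(np.float32)
print('plate z',np.median(Z[m]),len(q),cv2.minAreaRect(q),'xmax',np.percentile(q[:,0],[98,99.5]),'y',np.percentile(q[:,1],[.5,99.5]))
m=(Z>p[2]+.010)&(Z<p[2]+.026)&(abs(L[...,1])<9)&(L[...,0]>0)&(L[...,0]<45)&(np.arange(480)[:,None]<255)
if m.any(): print('bar',np.median(Z[m]),np.percentile(L[m][:,0],[98]),np.percentile(L[m][:,1],[2,98]))
E
```

```text
t 33.95 pos [ 0.6339 -0.0252  0.258 ] rot [ 1.7998e+02 -6.0000e-02 -1.7265e+02] F [-0.6  0.3 -3. ] w 0.0133 j6 -97.9
.6345,-.0241,.26,-172.5 shift [-0.7  1.  -2. ] turn [ 0.    -0.001 -0.003]
plate z 0.24933502060647253 23690 ((42.00947952270508, -0.26055908203125), (124.23694610595703, 44.0109977722168), 89.99950408935547) xmax [63.1379 63.7731] y [-60.8041  60.5041]
bar 0.275922522458146 [32.0653] [-7.0054  6.7017]
```

carry_out:
  deltas:
    - [0,[-2.2,1,45],[0,0,0]]
    - [0,[-2.2,1,85],[0,0,0]]
    - [0,[-2.2,1,110],[0,0,0]]
    - [0,[-2.2,1,122],[0,0,0]]
    - [0,[-2.2,1,126],[0,0,0]]
    - [0,[-2.2,1,126],[0,0,0]]
    - [0,[-2.2,1,126],[0,0,0]]

```text
time_s: 34.7
tcp_pos: [0.6375, -0.0224, 0.1343]
eef_rot: [-180.0, 0.1, -172.5]
contact_force: [-0.4, 0.1, -2.3]
gripper_width: 0.0136
gripper_force: 40.0
```

```bash
python3 go.py .636,-.0239,.1145,-172.5
```

```text
t 34.7 pos [ 0.6375 -0.0224  0.1343] rot [-1.8000e+02  1.5000e-01 -1.7248e+02] F [-0.4  0.1 -2.3] w 0.0136 j6 -98.0
.636,-.0239,.1145,-172.5 shift [ 1.7 -1.3 19.8] turn [-0.     0.003  0.   ]
```

carry_out:
  deltas:
    - [0,[1.7,-1.2,4],[0,0,0]]
    - [0,[1.7,-1.2,8],[0,0,0]]
    - [0,[1.7,-1.2,11],[0,0,0]]
    - [0,[1.7,-1.2,14],[0,0,0]]
    - [0,[1.7,-1.2,17],[0,0,0]]
    - [0,[1.7,-1.2,19.5],[0,0,0]]
    - [0,[1.7,-1.2,20],[0,0,0]]

```text
time_s: 35.4
tcp_pos: [0.6349, -0.0243, 0.1149]
eef_rot: [-180.0, 0.0, -172.5]
contact_force: [-8.6, 1.6, 18.0]
gripper_width: 0.0138
gripper_force: 40.0
```

Down to .1149, against .1147 predicted for seated. I'll release and check.

carry_out:
  deltas:
    - [0,[0,0,-1.5],[0,0,0]]
    - [0.3,[0,0,-1.5],[0,0,0]]
    - [0.3,[0,0,-1.5],[0,0,0]]
    - [0.3,[0,0,-1.5],[0,0,0]]
    - [0.3,[0,0,-45],[0,0,0]]
    - [0.3,[0,0,-90],[0,0,0]]
    - [0.3,[0,0,-135],[0,0,0]]
    - [0.3,[-20,0,-180],[0,0,0]]
    - [0.3,[-20,0,-190],[0,0,0]]
    - [0.3,[-20,0,-190],[0,0,0]]
    - [0.3,[-20,0,-190],[0,0,0]]

```text
time_s: 36.5
tcp_pos: [0.654, -0.0216, 0.3011]
eef_rot: [180.0, -0.1, -172.5]
contact_force: [-0.7, -0.5, -0.7]
gripper_width: 0.0266
gripper_force: 0.0
```

```bash
python3 - <<'E'
from h import *
c,p,d=snap('wrist','13');W=depthpts(c,d)
m=(abs(W[...,0]-.635)<.075)&(abs(W[...,1]+.024)<.075)&(W[...,2]>.095)&(W[...,2]<.12)
A=np.c_[W[m][:,:2]-[.635,-.024],np.ones(m.sum())];print('lid plane slope/height',np.linalg.lstsq(A,W[m][:,2],rcond=None)[0])
snap('scene','13');snap('top','13')
for e in comps(orange(np.load('pics/scene_13.npz')['p']),100): print(e[0],e[1],plane(cal('scene'),e[0],.044))
E
python3 meas.py 13 .635 -.024 .095,.118,600 .125,.142,150; python3 go.py .569,-.322,.30,115
```

```text
lid plane slope/height [0.00079949 0.00041377 0.10619444]
[168.  240.6] 456 [[ 0.57154189 -0.32258955  0.044     ]]
[304.2 303.5] 142 [[ 0.66801504 -0.02252674  0.044     ]]
orange [316.4 244.8] 250 [ 0.6841 -0.018   0.1066]
(0.095, 0.118) [316.3 189.7] 14926 ((633.7071533203125, -24.818809509277344), (125.90530395507812, 124.61717987060547), 7.401731014251709) z 0.1057905757412117
(0.125, 0.142) [316.4 194.8] 1071 ((632.7869873046875, -24.99646759033203), (59.49320602416992, 14.122800827026367), 7.593003749847412) z 0.13263980995873786
t 36.65 pos [ 0.6539 -0.0218  0.3006] rot [-179.99   -0.18 -172.52] F [-0.3 -0.6 -0.6] w 0.0262 j6 -97.7
.569,-.322,.30,115 shift [ 123.2 -286.6    1. ] turn [-0.002 -0.003  1.265]
```

The lid plate is flat at .106, so it is seated. Now to close the cover.

carry_out:
  deltas:
    - [0,[60,-140,0],[0,0,0.63]]
    - [0,[123,-286.6,0],[0,0,1.265]]
    - [0,[123,-286.6,0],[0,0,1.265]]
    - [0,[123,-286.6,0],[0,0,1.265]]
    - [0,[123,-286.6,0],[0,0,1.265]]
    - [0,[123,-286.6,0],[0,0,1.265]]
    - [0,[123,-286.6,0],[0,0,1.265]]
    - [0,[123,-286.6,0],[0,0,1.265]]
    - [0,[123,-286.6,0],[0,0,1.265]]
    - [0,[123,-286.6,0],[0,0,1.265]]
    - [0,[123,-286.6,0],[0,0,1.265]]
  squeeze: 20

```text
time_s: 37.75
tcp_pos: [0.5698, -0.3217, 0.3017]
eef_rot: [-179.9, -0.1, 115.1]
contact_force: [-0.7, -0.7, 0.8]
gripper_width: 0.0005
gripper_force: 0.0
```

```bash
python3 go.py .569,-.3225,.048,115
```

```text
t 37.75 pos [ 0.5698 -0.3217  0.3017] rot [-1.7994e+02 -5.0000e-02  1.1513e+02] F [-0.7 -0.7  0.8] w 0.0005 j6 -142.5
.569,-.3225,.048,115 shift [ -0.6  -0.8 253.7] turn [-0.001 -0.001  0.002]
```

carry_out:
  deltas:
    - [0,[0,0,50],[0,0,0]]
    - [0,[0,0,100],[0,0,0]]
    - [0,[0,0,150],[0,0,0]]
    - [0,[0,0,200],[0,0,0]]
    - [0,[0,0,235],[0,0,0]]
    - [0,[0,0,248],[0,0,0]]
    - [0,[0,0,252],[0,0,0]]
    - [0,[0,0,254],[0,0,0]]
    - [0,[0,0,255],[0,0,0]]
    - [0,[0,0,255],[0,0,0]]

```text
time_s: 38.75
tcp_pos: [0.5711, -0.3221, 0.0494]
eef_rot: [179.9, 0.1, 115.0]
contact_force: [0.6, 0.2, -0.1]
gripper_width: 0.0002
gripper_force: 0.0
```

carry_out:
  deltas:
    - [0,[0,0,3],[0,0,0]]
    - [0,[0,0,5],[0,0,0]]
    - [0,[0,0,5.7],[0,0,0]]
    - [0,[0,0,5.7],[0,0,0]]
    - [0,[0,0,5.7],[0,0,0]]

```text
time_s: 39.25
tcp_pos: [0.5707, -0.322, 0.0442]
eef_rot: [179.9, 0.1, 115.0]
contact_force: [-3.0, 3.3, 13.9]
gripper_width: 0.0004
gripper_force: 6.9
```

carry_out:
  deltas:
    - [0,[3.5,-9.4,0],[0,0,0]]
    - [0,[10.6,-28,0],[0,0,0]]
    - [0,[17.7,-46.8,0],[0,0,0]]
    - [0,[24.8,-65.5,0],[0,0,0]]
    - [0,[31.9,-84.2,0],[0,0,0]]
    - [0,[38.9,-102.9,0],[0,0,0]]
    - [0,[46,-121.6,0],[0,0,0]]
    - [0,[53.1,-140,0],[0,0,0]]
    - [0,[60.2,-159,0],[0,0,0]]
    - [0,[60.2,-159,0],[0,0,0]]

```text
time_s: 40.25
tcp_pos: [0.4003, -0.335, 0.0441]
eef_rot: [179.9, 0.2, 115.0]
contact_force: [-1.3, 5.0, 15.6]
gripper_width: 0.0007
gripper_force: 7.3
```

carry_out:
  deltas:
    - [0,[1.8,-4.7,0],[0,0,0]]
    - [0,[3.5,-9.4,0],[0,0,0]]
    - [0,[4.6,-12.2,0],[0,0,0]]
    - [0,[5.7,-15,0],[0,0,0]]
    - [0,[5.7,-15,0],[0,0,0]]

```text
time_s: 40.75
tcp_pos: [0.3863, -0.3361, 0.0441]
eef_rot: [179.8, 0.2, 115.1]
contact_force: [-1.4, 6.1, 16.0]
gripper_width: 0.0002
gripper_force: 8.4
```

carry_out:
  deltas:
    - [0,[0.7,-1.9,0],[0,0,0]]
    - [0,[1.4,-3.7,0],[0,0,0]]
    - [0,[2.1,-5.6,0],[0,0,0]]
    - [0,[2.1,-5.6,0],[0,0,0]]

```text
time_s: 41.15
tcp_pos: [0.3826, -0.3375, 0.0442]
eef_rot: [179.7, 0.4, 115.1]
contact_force: [5.3, 2.1, 8.8]
gripper_width: 0.0004
gripper_force: 4.5
```

carry_out:
  deltas:
    - [0,[0,0,-20],[0,0,0]]
    - [0,[0,0,-70],[0,0,0]]
    - [0,[0,0,-120],[0,0,0]]
    - [0,[0,0,-170],[0,0,0]]
    - [0,[-60,30,-210],[0,0,0]]
    - [0,[-60,80,-210],[0,0,0]]
    - [0,[-60,80,-210],[0,0,0]]
    - [0,[-60,80,-210],[0,0,0]]

```text
time_s: 41.95
tcp_pos: [0.4785, -0.3566, 0.252]
eef_rot: [180.0, 0.0, 115.1]
contact_force: [-0.7, -0.5, -0.7]
gripper_width: 0.0006
gripper_force: 0.0
```

```bash
python3 go.py
python3 - <<'E'
from h import *
np.set_printoptions(precision=4,suppress=True)
for n in ['wrist','scene','top']:
    c,p,d=snap(n,'14')
    for e in comps(orange(p),60): print(n,e[0],e[1],plane(c,e[0],.044))
    if n=='scene': cv2.imwrite('pics/s14.png',p[:,:,::-1])
E
```

```text
t 41.95 pos [ 0.4785 -0.3566  0.252 ] rot [1.7996e+02 4.0000e-02 1.1506e+02] F [-0.7 -0.5 -0.7] w 0.0006 j6 -137.0
wrist [622.9  29. ] 113 [[0.7324 0.0398 0.044 ]]
wrist [149.9  78.1] 183 [[ 0.2613 -0.2984  0.044 ]]
wrist [161.   83.9] 135 [[ 0.2766 -0.3     0.044 ]]
wrist [241.3 155.7] 2063 [[ 0.3879 -0.336   0.044 ]]
scene [187.5 169.1] 339 [[ 0.3872 -0.3361  0.044 ]]
scene [304.1 302.5] 124 [[ 0.6661 -0.023   0.044 ]]
```

View pics/scene_14.png

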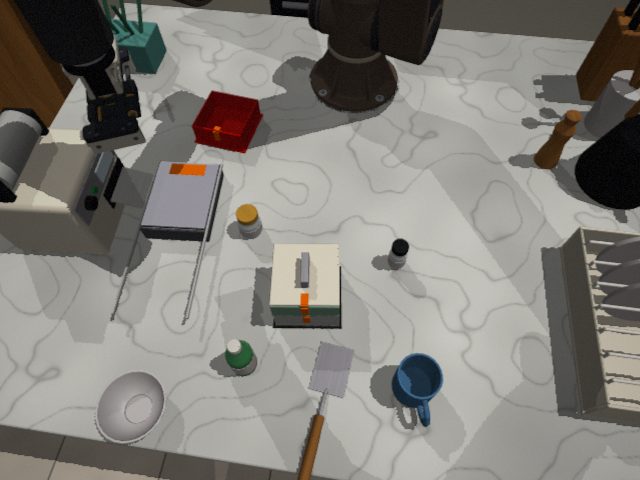

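View pics/wrist_14.png

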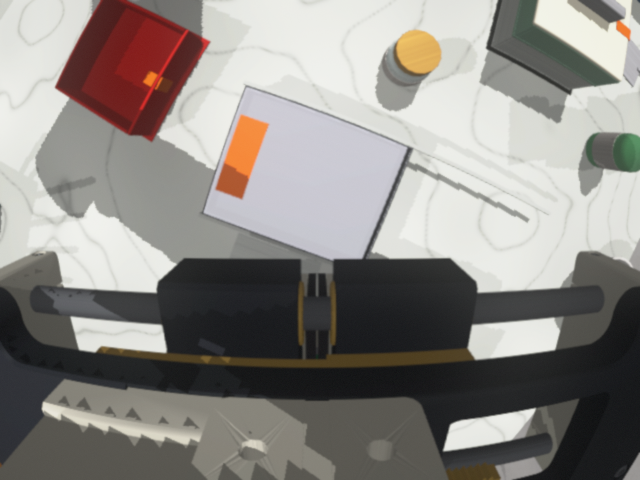

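The scene view shows the stack complete at (306,285) with its keys in line. The cover is shut: the patch moved 184.7 mm back, and the tray is fully covered. The jars, mug and oil bottle are where they started.

```bash
python3 -c "
from plant import r
print(r.close_job())"
```

```text
the job is handed in; nothing more can be done
None
```

I packed the carrier and handed the job in at about 42 s: all four portions are in the bottom tin, the one tier present and the lid are seated with their keys in line, the tray cover is fully shut, and the bystanders were left untouched.

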